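# Turn a backplane board over into the soldering frame

### The job

The circuit board on the rest block lies with its components up; it has to go into the aluminium soldering frame with its components down, so that its solder side can be worked on. Lift it, turn it over (the slotted black rack will hold it on end while you change your grip), hook one end under the frame's lip with the board still sloping, then lower the other end gently, without letting it fall, until the board lies flat on both supports inside the end stop, square to the frame with its sides level with the frame's sides. Either end of the board may go under the lip; let go of it and leave the other things on the bench where they are.

Things in the scene. Friction and masses are not known exactly. Their poses are not given: they have to be found in the camera images.
- board_center (a point): Centre (half-way through the thickness) of the loose circuit board: a stiff green plate 160 mm long (its x), 56 mm wide (y), 5 mm thick (z), about 0.12 kg. +z is the component side: black chips, a white connector, metal cans, up to 10 mm tall. Starts with +z up, long axis roughly along the rest block's x. It can be pinched across its width by the long side edges, at any tool slope.
- board: The same board as a whole; origin at the centre of its solder side (-z face), 2.5 mm from the centre point. The components all stand within 40 mm of the centre along x and 23 mm along y: the last 40 mm at each end, the long side edges and the solder side are bare and flat.
- board_end_a (a point): Middle of the board's end edge at its +x end, half-way through the thickness, 80 mm from the centre.
- board_end_b (a point): Middle of the board's end edge at its -x end, half-way through the thickness, 80 mm from the centre.
- rest: Fixed block under the board at the start, aluminium with a black rubber top: 110 mm (x) by 36 mm (y), 75 mm high, so that the board overhangs it by about 10 mm on each long side. Origin at the centre of its underside, on the bench.
- rack_slot (a point): Middle of the slot's floor in the fixed black rack, 47 mm above the bench; z up. The slot runs along y (56 mm, ends open), 9 mm wide in x; walls to 26 mm above this point, then a mouth flaring to 24 mm wide at 37 mm. A board stood on end in it, width along y, stays up by itself, leaning up to 10 degrees. Rack foot 110 (x) by 70 (y), 12 mm high.
- frame_seat (a point): Where the centre of the seated board must be, in the fixed aluminium soldering frame, 82.5 mm above the bench. Its x runs from the end stop to the lip, y across, z up. The frame is 56 mm wide, like the board. Two supports, tops 2.5 mm below this point, carry the board's ends (x beyond +-68 mm); between them it is open down to the base, 72.5 mm below this point.
- frame_lip (a point): Middle of the lip's lower inner edge, 73 mm from the seat point along the frame's x and 9.5 mm above it. The lip is 4 mm thick and reaches 10 mm further in +x to the end wall's inner face (at x = 83 mm from the seat point); 12 mm of clear height between support and lip. The end wall is 9 mm thick.
- frame_stop (a point): Middle of the top inner edge of the low end stop at the other end of the frame, 83 mm from the seat point in -x and 5.5 mm above it; 9 mm thick. The board so has about 3 mm play at each end, and gets under the lip only when sloping.
- screwdriver: Bystander: a screwdriver lying on the bench. Origin under its middle. Leave it.
- spool: Bystander: a grey spool, 56 mm across and 40 mm high. Origin at the centre of its underside. Leave it.
- jar: Bystander: a small jar, 52 mm across and 55 mm high. Origin at the centre of its underside. Leave it.
- meter: Bystander: a grey hand multimeter lying on its back, 150 x 75 x 32 mm. Origin at the centre of its underside. Leave it.

How it is judged:
By the outcome, as a careful person would: the job done as asked, in the order asked, and still so for the second after the job is handed in, with the robot touching nothing.
It also fails if it takes over 64 s, if anything falls off the work surface, if the arm or the gripper's body presses on something with over 40 N, if the wrist force passes 120 N, or if a joint passes its speed limit or range.

### The arm

A 7-joint arm with a two-finger parallel gripper is mounted at the origin on the work surface. World frame = base frame: x ahead of the robot, y to its left, z up, the work surface at z = 0. Lengths are in m, angles in rad, forces in N, time in s.
With the tool pointing down it reaches from about 0.4 to 0.875 m from the base axis. Payload 19.3 kg.
Tool frame: the origin (TCP) lies at the very end of the fingers, on their centre line; the grasp point (between the pads) lies 19 mm behind it (bot.hold_point_z is the z of the grasp point in the tool frame, in m); z points along the fingers, y is the line along which they close (so a half turn about z gives the same grasp; the last joint's range is limited). The gripper opens to 85 mm and grips with 20 to 120 N. Pads are 22 mm wide; open, the fingers measure 114 mm over their backs; the gripper's body (76 mm by 85 mm) begins 54 mm behind the grasp point. The pads swing forward as they close: fully open they stand 13 mm farther back than shut.
Start: joints at [-1.287, 0.521, -0.036, 1.599, 0.021, 1.021, -0.113], TCP at [0.217, 0.586, 0.21] pointing down, gripper open.
Joint ranges: [-2.91, 2.91], [-0.3, 2.13], [-1.5, 1.42], [0.17, 2.43], [-1.26, 4.41], [0.16, 1.93], [-2.52, 2.52]. Speed limits (rad/s): [1.89, 1.89, 2.39, 2.39, 3.01, 3.01, 3.01].

### API

Orientations are given as a unit quaternion [x, y, z, w].
In Python, from cell import get_state, imaging, workorder, bot gives the robot as it stands.
- The arm moves only by the shell command python3 -m handwheel 'ROWS' [FORCE]. ROWS is JSON, a list that holds one entry, the list of rows, each a list of 7 numbers: the turn, a rotation vector about the world's x, y, z scaled (see below), then the shift along the world's x, y, z scaled (see below), then the gripper's target within -1 to 1 (shut at 1, half-way at 0, fully open at -1). A call has 1 to 12 rows; each row is the pose to reach, as a shift and turn from the pose commanded when the call began; what a row does not reach only later rows make up. The controller multiplies each number of a shift by 30 cm and each number of a turn by 30 degrees. A row lasts 1/12 s, in which the tool goes at most 41.7 mm and 7.16 degrees, less where a joint would pass 70% of its speed; a pose out of reach is approached as far as the arm can. A call with a number of a shift or a turn outside -1 to 1 is refused whole. A call with a gripper value outside its range is refused whole. The fingers move at their own pace and stop on an object; FORCE is the grip in N (left out, the last holds). Time passes only in rows, so rows that repeat a pose let the fingers close. It gives the time, the measured TCP pose, the force, the opening and the grip force at its end, in the units of the state.
- get_state(): the state, without advancing time (a new reading comes with each control period).
- imaging.snapshot(name): name is "scene" or "top"; returns a dict with "image" (400x640x3 uint8, red, green, blue), "range_z" (400x640 float32, m along the optical axis (not along the pixel's ray), 0 where there is no reading), "camera_matrix" (3x3 intrinsics, pixels), "extrinsics" (4x4, takes a point from camera to world coordinates). Camera axes: x right, y down, z forward; pixel columns grow to the right and rows downward; lengths in m; the calibration is good to about 2 mm. A picture is of the moment at which its call begins.
- workorder.finish_job(): hands the job in; it is judged then, once.
The state is a dict: "time": time; "q": joint angles; "qd": joint speeds; "effort": joint torques, N m; "tcp_pos": TCP position; "eef_rot": TCP orientation; "contact_force": force on the tool from outside, world axes, zero at the start; "wrist_torque": the same for the moment, N m; "opening": finger opening in m; "grasp_force": force on a finger pad.
Only numpy, scipy, OpenCV 4.12 (cv2) and the standard library are available. Lean on these libraries where they do the work, as an engineer would, in place of code of your own. Each camera call takes 0.05 s, during which the arm holds its last target. There are 200 camera calls.

## Working session

There is one attempt and no reset: what is moved stays moved. The work goes in short steps, Python scripts to look and compute and a shell command to move; the robot and the scene stay as the last step left them, time stands still between calls to the robot, and variables do not carry over. Pictures are saved under pics/ and viewed, at most 10 in all, crops included, and the job is handed in when it is done.

```bash
ls; mkdir -p pics; cat > h.py <<'E'
import numpy as np, cv2
from cell import get_state, imaging, workorder, bot
def snap(name, png=None):
    s=imaging.snapshot(name)
    if png: cv2.imwrite('pics/'+png, s['image'][:,:,::-1])
    np.savez('/tmp/'+name+'.npz', **s)
    return s
def pts(s):
    K=s['camera_matrix'];T=s['extrinsics'];z=s['range_z']
    v,u=np.mgrid[:400,:640]
    p=np.stack([(u-K[0,2])/K[0,0]*z,(v-K[1,2])/K[1,1]*z,z],-1)
    return p@T[:3,:3].T+T[:3,3]
E
python3 - <<'E'
from h import *
for n in('scene','top'):
    s=snap(n,n+'0.png'); print(n,s['camera_matrix'].round(1).tolist(),s['extrinsics'].round(3).tolist())
st=get_state(); print(st['tcp_pos'],st['eef_rot'],st['opening'],st['time'],bot.hold_point_z)
E
```

```text
pics
scene [[491.1, 0.0, 313.0], [0.0, 491.1, 200.4], [0.0, 0.0, 1.0]] [[-0.867, 0.322, -0.381, 1.112], [0.499, 0.578, -0.646, 0.89], [0.013, -0.75, -0.662, 1.011], [0.0, 0.0, 0.0, 1.0]]
top [[431.8, 0.0, 327.2], [0.0, 431.8, 204.0], [0.0, 0.0, 1.0]] [[-0.016, -0.998, 0.058, 0.487], [-1.0, 0.018, 0.02, -0.021], [-0.021, -0.058, -0.998, 1.558], [0.0, 0.0, 0.0, 1.0]]
[0.21645862 0.58598118 0.20999467] [ 1.75978639e-01  9.84393852e-01 -5.10059650e-04 -4.61836482e-05] 0.08555990092462153 0.1 -0.0187
```

View pics/scene0.png

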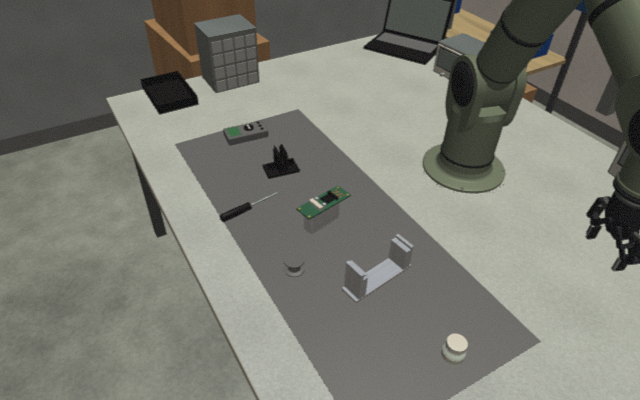

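View pics/top0.png

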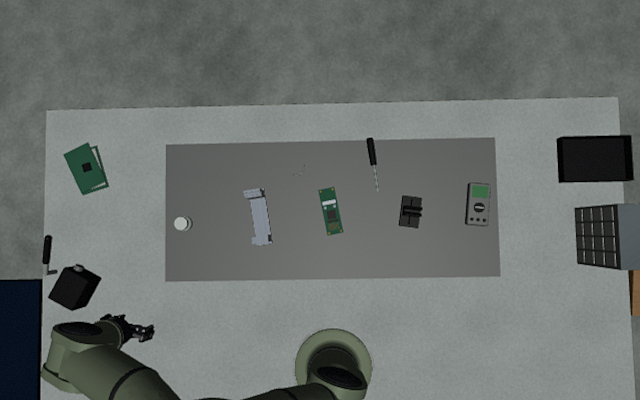

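Top view: board at about (331,211), frame (259,217), rack (411,211), jar (181,224), screwdriver (372,160), meter (478,204). Now I'll measure.

```bash
python3 - <<'E'
from h import *
t=dict(np.load('/tmp/top.npz')); s=dict(np.load('/tmp/scene.npz'))
a=cv2.resize(t['image'][175:260,235:435],None,fx=4,fy=4,interpolation=cv2.INTER_CUBIC)
b=cv2.resize(s['image'][130:310,250:430],None,fx=3,fy=3,interpolation=cv2.INTER_CUBIC)[:,:,::-1]
c=np.zeros((600,800,3),np.uint8); 
cv2.imwrite('pics/a.png',a[:,:,::-1]); cv2.imwrite('pics/b.png',b)
P=pts(t); 
def ray(c,uv,z):
    K=c['camera_matrix'];T=c['extrinsics']
    d=T[:3,:3]@np.array([(uv[0]-K[0,2])/K[0,0],(uv[1]-K[1,2])/K[1,1],1]); return T[:3,3]+d*(z-T[2,3])/d[2]
# board green
hsv=cv2.cvtColor(t['image'],cv2.COLOR_RGB2HSV)
Z=P[...,2]
def rect(m,z,n):
    k=np.argwhere(m)[:,::-1].astype(np.float32); 
    w=np.array([ray(t,q,z) for q in k])[:,:2].astype(np.float32)
    (c,sz,an)=cv2.minAreaRect(w); print(n,len(k),np.round(c,4),np.round(sz,4),round(an,1),'meanz',np.median(P[m],0).round(4))
roi=np.zeros(Z.shape,bool)
roi[:]=0; roi[175:250,305:355]=1; rect(roi&(Z>0.06)&(Z<.12),0.08,'board')
roi[:]=0; roi[175:260,235:290]=1
for lo,hi in((.004,.03),(.06,.084),(.084,.1)): 
    m=roi&(Z>lo)&(Z<hi)
    if m.sum()>5: rect(m,np.median(Z[m]),'frame%g'%lo)
roi[:]=0; roi[185:240,390:430]=1
for lo,hi in((.005,.03),(.06,.1)):
    m=roi&(Z>lo)&(Z<hi)
    if m.sum()>5: rect(m,np.median(Z[m]),'rack%g'%lo)
E
```

```text
board 758 [ 0.5512 -0.0029] [0.16  0.056] 10.5 meanz [ 0.5516 -0.0032  0.0812]
frame0.004 1446 [0.5352 0.2463] [0.1964 0.3038] 89.3 meanz [0.5309 0.2472 0.007 ]
frame0.06 117 [0.5354 0.2506] [0.1801 0.0587] 8.4 meanz [0.4668 0.2459 0.0792]
frame0.084 114 [0.5364 0.252 ] [0.1824 0.0573] 8.5 meanz [0.6089 0.25   0.0924]
rack0.005 586 [ 0.5432 -0.284 ] [0.1393 0.1937] 88.6 meanz [ 0.5399 -0.2799  0.0098]
rack0.06 125 [ 0.547  -0.2846] [0.0582 0.0331] 81.9 meanz [ 0.55   -0.284   0.0796]
```

View pics/a.png

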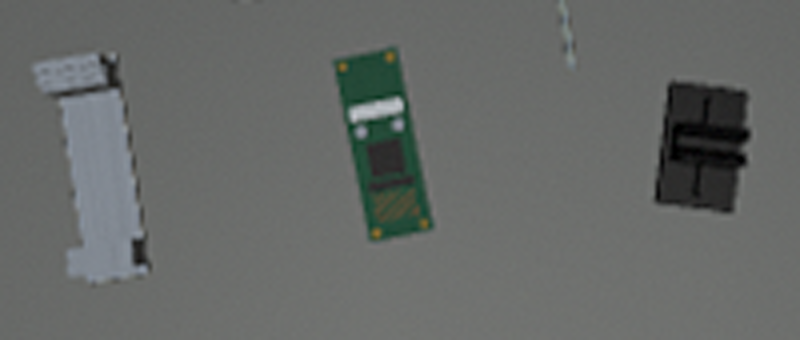

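View pics/b.png

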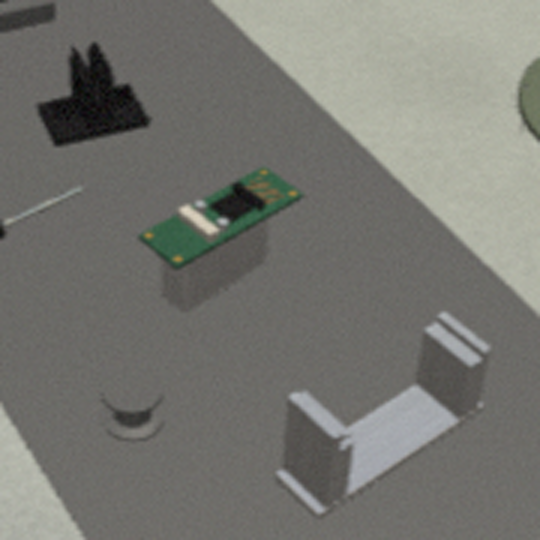

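```bash
cat >> h.py <<'E'
from scipy.spatial.transform import Rotation as Ro
def tool(psi,tilt):
    p,t=np.radians([psi,tilt]); f=np.array([np.cos(p),np.sin(p),0]); y=np.array([-np.sin(p),np.cos(p),0])
    z=np.sin(t)*f-np.cos(t)*np.array([0,0,1]); return Ro.from_matrix(np.stack([np.cross(y,z),y,z],1))
def plan(g,psi,tilt,back=0,hold=.0187,label=''):
    "row numbers from here to grasp point g"
    s=get_state(); R=tool(psi,tilt); z=R.as_matrix()[:,2]; tcp=np.array(g)+(hold-back)*z
    rv=(R*Ro.from_quat(s['eef_rot']).inv()).as_rotvec(degrees=True)/30
    print(label,'turn',rv.round(3),'shift',((tcp-s['tcp_pos'])/.3).round(3),'tcp',tcp.round(4)); return R,tcp
def where():
    s=get_state(); R=Ro.from_quat(s['eef_rot']).as_matrix(); z=R[:,2]; y=R[:,1]
    print('t',round(s['time'],2),'tcp',s['tcp_pos'].round(4),'psi',np.degrees(np.arctan2(-y[0],y[1])).round(2),'tilt',np.degrees(np.arctan2(z[0],-z[2])).round(2),'roll',np.degrees(np.arcsin(y[2])).round(2),'F',np.round(s['contact_force'],1),'open',round(s['opening'],4),'grip',s['grasp_force'],'q',s['q'].round(2))
E
python3 - <<'E'
from h import *
print([a for a in dir(bot) if a[0]!='_'])
p=np.radians(10.5); g=np.array([.5512,-.003,.0775])+.015*np.array([np.cos(p),np.sin(p),0])
plan(g,10.5,-45,back=.10); plan(g,10.5,-45)
E
```

```text
['IKError', 'hold_point_z']
 turn [0.131 1.512 0.971] shift [ 1.353 -1.919 -0.25 ] tcp [0.6225 0.0102 0.135 ]
 turn [0.131 1.512 0.971] shift [ 1.122 -1.962 -0.486] tcp [ 0.5529 -0.0027  0.0643]
```

```bash
python3 -m handwheel '[[[0.02,0.25,0.16,0.2,-0.3,0.08,-1],[0.04,0.5,0.32,0.4,-0.6,0.15,-1],[0.065,0.756,0.485,0.6,-0.8,0.2,-1],[0.065,0.756,0.485,0.68,-0.96,0.2,-1],[0.065,0.756,0.485,0.68,-0.96,0.2,-1],[0.065,0.756,0.485,0.68,-0.96,0.2,-1],[0.065,0.756,0.485,0.68,-0.96,0.2,-1],[0.065,0.756,0.485,0.68,-0.96,0.2,-1],[0.065,0.756,0.485,0.68,-0.96,0.2,-1]]]' 40; python3 - <<'E'
from h import *
where()
p=np.radians(10.5); g=np.array([.5512,-.003,.0775])+.015*np.array([np.cos(p),np.sin(p),0])
plan(g,10.5,-45,back=.10)
E
```

```text
time: 0.85
tcp_pos: [0.4144, 0.3061, 0.2687]
eef_rot: [0.047, 0.979, -0.018, -0.196]
contact_force: [0.0, -0.3, 0.0]
opening: 0.0855
grasp_force: 0.0
t 0.85 tcp [0.4144 0.3061 0.2687] psi -4.93 tilt -22.72 roll -3.09 F [ 0.  -0.3  0. ] open 0.0855 grip 0.0 q [-0.54  0.5  -0.11  1.54 -0.17  1.43  0.89]
 turn [0.066 0.755 0.487] shift [ 0.694 -0.986 -0.446] tcp [0.6225 0.0102 0.135 ]
```

```bash
python3 -m handwheel '[[[0.02,0.25,0.16,0.2,-0.3,-0.08,-1],[0.04,0.5,0.32,0.4,-0.6,-0.15,-1],[0.066,0.755,0.487,0.6,-0.8,-0.25,-1],[0.066,0.755,0.487,0.694,-0.986,-0.44,-1],[0.066,0.755,0.487,0.694,-0.986,-0.44,-1],[0.066,0.755,0.487,0.694,-0.986,-0.44,-1],[0.066,0.755,0.487,0.694,-0.986,-0.44,-1],[0.066,0.755,0.487,0.694,-0.986,-0.44,-1],[0.066,0.755,0.487,0.694,-0.986,-0.44,-1],[0.066,0.755,0.487,0.694,-0.986,-0.44,-1]]]'; python3 - <<'E'
from h import *
where()
p=np.radians(10.5); g=np.array([.5512,-.003,.0775])+.015*np.array([np.cos(p),np.sin(p),0])
plan(g,10.5,-45)
E
```

```text
time: 1.68
tcp_pos: [0.6211, 0.0075, 0.1333]
eef_rot: [-0.083, 0.92, -0.035, -0.382]
contact_force: [-0.1, -0.8, -2.1]
opening: 0.0854
grasp_force: 0.0
t 1.68 tcp [0.6211 0.0075 0.1333] psi 10.29 tilt -44.59 roll -0.03 F [-0.1 -0.8 -2.1] open 0.0854 grip 0.0 q [-0.22  1.14  0.24  0.87 -0.12  1.93  1.73]
 turn [ 0.001 -0.002  0.007] shift [-0.227 -0.034 -0.23 ] tcp [ 0.5529 -0.0027  0.0643]
```

```bash
python3 - <<'E'
from h import *
p=np.radians(10.5); g=np.array([.5512,-.003,.0775])+.015*np.array([np.cos(p),np.sin(p),0])
plan(g,10.5,-36,back=.06)
plan(g,10.5,-36)
E
```

```text
turn [ 0.056 -0.297  0.007] shift [-0.104 -0.011 -0.075] tcp [0.5898 0.0042 0.1109]
 turn [ 0.056 -0.297  0.007] shift [-0.22  -0.033 -0.237] tcp [ 0.5551 -0.0023  0.0624]
```

```bash
python3 -m handwheel '[[[0.028,-0.15,0.004,-0.05,-0.006,-0.03,-1],[0.056,-0.297,0.007,-0.104,-0.011,-0.075,-1],[0.056,-0.297,0.007,-0.104,-0.011,-0.075,-1],[0.056,-0.297,0.007,-0.15,-0.02,-0.14,-1],[0.056,-0.297,0.007,-0.19,-0.028,-0.19,-1],[0.056,-0.297,0.007,-0.22,-0.033,-0.237,-1],[0.056,-0.297,0.007,-0.22,-0.033,-0.237,-1],[0.056,-0.297,0.007,-0.22,-0.033,-0.237,-1]]]'; python3 - <<'E'
from h import *
where(); s=snap('scene'); cv2.imwrite('pics/g1.png',cv2.resize(s['image'][120:260,230:430],None,fx=4,fy=4,interpolation=cv2.INTER_CUBIC)[:,:,::-1])
p=np.radians(10.5); g=np.array([.5512,-.003,.0775])+.015*np.array([np.cos(p),np.sin(p),0])
plan(g,10.5,-36)
E
```

```text
time: 2.35
tcp_pos: [0.5542, 0.0029, 0.0651]
eef_rot: [-0.089, 0.947, -0.028, -0.307]
contact_force: [0.0, -0.2, -0.3]
opening: 0.0856
grasp_force: 0.0
t 2.35 tcp [0.5542 0.0029 0.0651] psi 10.71 tilt -35.45 roll 0.05 F [ 0.  -0.2 -0.3] open 0.0856 grip 0.0 q [-0.25  0.98  0.22  1.33 -0.11  1.48  1.74]
 turn [-0.002  0.005 -0.007] shift [ 0.    -0.017 -0.011] tcp [ 0.5551 -0.0023  0.0624]
```

View pics/g1.png

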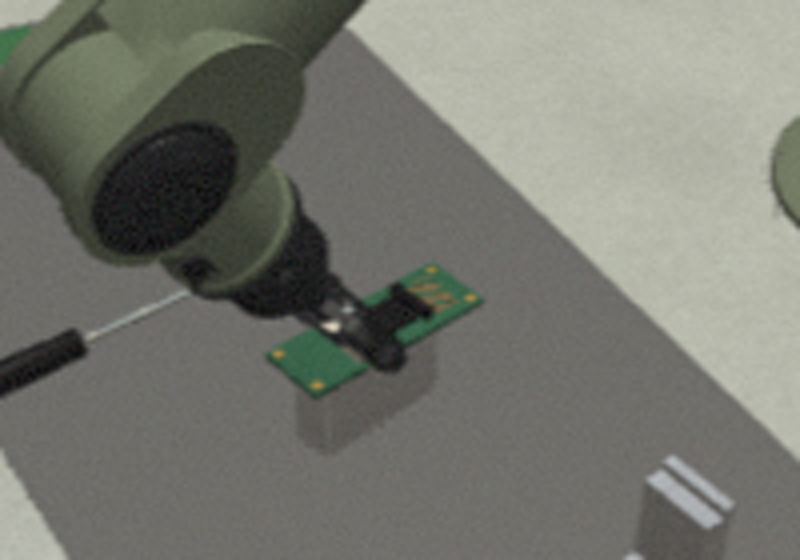

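The fingers straddle the board mid-length at crop (385,350), with the rest block clear beneath. Closing now.

```bash
python3 -m handwheel '[[[0,0,0,0,-0.012,-0.008,-1],[0,0,0,0,-0.012,-0.008,1],[0,0,0,0,-0.012,-0.008,1],[0,0,0,0,-0.012,-0.008,1],[0,0,0,0,-0.012,-0.008,1],[0,0,0,0,-0.012,-0.008,1],[0,0,0,0,-0.012,-0.008,1],[0,0,0,0,-0.012,-0.008,1]]]' 60; python3 - <<'E'
from h import *
where()
# rack: refined from top0 depth
t=dict(np.load('/tmp/top.npz')); P=pts(t); Z=P[...,2]
roi=np.zeros(Z.shape,bool); roi[185:240,390:430]=1
for lo,hi in((.008,.02),(.072,.1)):
    q=P[roi&(Z>lo)&(Z<hi)]
    c=np.median(q,0)
    q=q[np.linalg.norm(q[:,:2]-[.547,-.284],axis=1)<.068]
    print(lo,len(q),cv2.minAreaRect(q[:,:2].astype(np.float32)),q.mean(0))
m=(t['image'].max(2)<70)&roi; m=cv2.morphologyEx(m.astype(np.uint8),cv2.MORPH_OPEN,np.ones((2,2))); k=np.argwhere(m)
print(len(k),cv2.minAreaRect(k[:,::-1].astype(np.float32)),)
E
```

```text
time: 3.07
tcp_pos: [0.5556, -0.0008, 0.0639]
eef_rot: [-0.089, 0.948, -0.028, -0.305]
contact_force: [4.8, 0.2, 12.2]
opening: 0.0472
grasp_force: 59.5
t 3.07 tcp [ 0.5556 -0.0008  0.0639] psi 10.72 tilt -35.24 roll 0.02 F [ 4.8  0.2 12.2] open 0.0472 grip 59.5448237657547 q [-0.24  0.98  0.22  1.33 -0.11  1.47  1.74]
0.008 336 ((0.5465655326843262, -0.27486273646354675), (0.09402469545602798, 0.12558987736701965), 79.15336608886719) [ 0.54580635 -0.28182642  0.0125904 ]
0.072 112 ((0.5470117926597595, -0.2857713997364044), (0.05622267350554466, 0.032277438789606094), 79.83802795410156) [ 0.54739002 -0.28579668  0.08037197]
612 ((411.7077331542969, 212.33848571777344), (21.333972930908203, 30.512544631958008), 7.125016689300537)
```

```bash
python3 - <<'E'
from h import *
s=snap('scene'); cv2.imwrite('pics/g2.png',cv2.resize(s['image'][165:245,285:375],None,fx=6.6,fy=6.6,interpolation=cv2.INTER_CUBIC)[:,:,::-1])
P=pts(s); hsv=cv2.cvtColor(s['image'],cv2.COLOR_RGB2HSV)
m=(hsv[...,0]>50)&(hsv[...,0]<85)&(hsv[...,1]>110); m[:180]=0;m[240:]=0;m[:,:290]=0;m[:,360:]=0
q=P[m];q=q[q[:,2]>.03]; print(len(q),q.mean(0),np.median(q[:,2])); 
A=np.c_[q[:,:2],np.ones(len(q))]; print(np.linalg.lstsq(A,q[:,2],rcond=None)[0])
E
```

```text
52 [0.56845537 0.01071732 0.08084933] 0.07958124405760025
[-0.00858086  0.26696024  0.08286606]
```

View pics/g2.png

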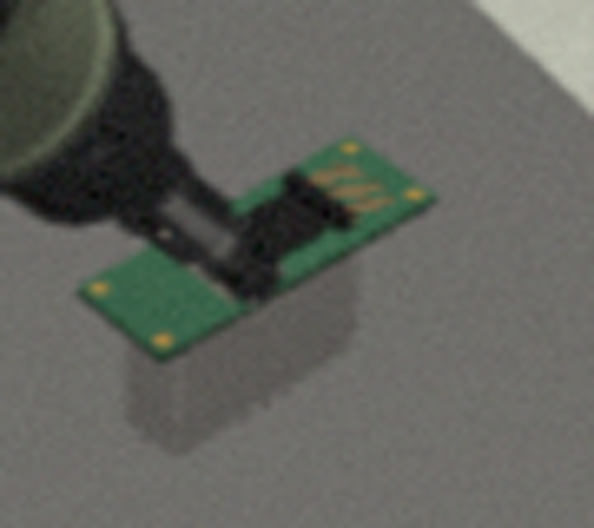

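The fingers closed on top of the board, on the connector: open pads stand back more than I allowed for. I'll reopen and go about 12 mm deeper.

```bash
python3 -m handwheel '[[[0,0,0,0,0,0,-1],[0,0,0,0,0,0,-1],[0,0,0,0,0,0,-1],[0,0,0,0,0,0,-1],[0,0,0,0,0,0,-1],[0,0,0,0,0,0,-1]]]' 60; python3 - <<'E'
from h import *
where(); 
t=snap('top'); P=pts(t);Z=P[...,2]; hsv=cv2.cvtColor(t['image'],cv2.COLOR_RGB2HSV)
m=(hsv[...,0]>50)&(hsv[...,0]<85)&(hsv[...,1]>110); m[:175]=0;m[250:]=0;m[:,:305]=0;m[:,355:]=0
print(m.sum(),P[m].mean(0),cv2.minAreaRect(P[m][:,:2].astype(np.float32)))
p=np.radians(10.7); g=np.array([.5512,-.003,.0775])+.015*np.array([np.cos(p),np.sin(p),0])
plan(g,10.7,-36,hold=.032)
E
```

```text
time: 3.62
tcp_pos: [0.5544, -0.0008, 0.0627]
eef_rot: [-0.089, 0.947, -0.028, -0.307]
contact_force: [0.1, 1.1, 0.3]
opening: 0.0851
grasp_force: 0.0
t 3.62 tcp [ 0.5544 -0.0008  0.0627] psi 10.71 tilt -35.39 roll 0.04 F [0.1 1.1 0.3] open 0.0851 grip 0.0 q [-0.24  0.98  0.22  1.33 -0.11  1.47  1.74]
169 [ 0.53026269 -0.00932586  0.11287889] ((0.5326952934265137, -0.011904414743185043), (0.05674289911985397, 0.15441659092903137), 86.04650115966797)
 turn [-0.002  0.004 -0.   ] shift [-0.023 -0.01  -0.037] tcp [ 0.5475 -0.0037  0.0516]
```

```bash
python3 -m handwheel '[[[0,0,0,-0.01,-0.005,-0.02,-1],[0,0,0,-0.023,-0.009,-0.038,-1],[0,0,0,-0.023,-0.009,-0.038,-1],[0,0,0,-0.023,-0.009,-0.038,-1],[0,0,0,-0.023,-0.009,-0.038,1],[0,0,0,-0.023,-0.009,-0.038,1],[0,0,0,-0.023,-0.009,-0.038,1],[0,0,0,-0.023,-0.009,-0.038,1],[0,0,0,-0.023,-0.009,-0.038,1],[0,0,0,-0.023,-0.009,-0.038,1],[0,0,0,-0.023,-0.009,-0.038,1]]]' 60; python3 - <<'E'
from h import *
where()
E
```

```text
time: 4.58
tcp_pos: [0.548, -0.0034, 0.0519]
eef_rot: [-0.089, 0.947, -0.028, -0.306]
contact_force: [2.1, 0.7, 4.8]
opening: 0.0545
grasp_force: 63.3
t 4.58 tcp [ 0.548  -0.0034  0.0519] psi 10.71 tilt -35.32 roll 0.04 F [2.1 0.7 4.8] open 0.0545 grip 63.34768295288086 q [-0.24  0.99  0.22  1.35 -0.11  1.44  1.74]
```

```bash
cat >> h.py <<'E'
def planb(c,pitch,psi,tool_c,Rtb,label=''):
    "to board centre c; board matrix in tool = Rtb; pitch = rotation about -y from flat component-up, deg"
    s=get_state(); Rb=Ro.from_euler('z',psi,degrees=True)*Ro.from_euler('y',-pitch,degrees=True)
    R=Rb*Rtb.inv(); tcp=np.array(c)-R.apply(tool_c)
    rv=(R*Ro.from_quat(s['eef_rot']).inv()).as_rotvec(degrees=True)/30
    print(label,'turn',rv.round(3),'shift',((tcp-s['tcp_pos'])/.3).round(3),'tcp',tcp.round(4)); return R,tcp
E
python3 - <<'E'
from h import *
import pickle
s=get_state(); R=Ro.from_quat(s['eef_rot']); Rb=Ro.from_euler('z',10.71,degrees=True)
tc=R.inv().apply(np.array([.5512,-.003,.0775])-s['tcp_pos']); Rtb=R.inv()*Rb
pickle.dump((tc,Rtb),open('grip1.pkl','wb')); print(tc)
for pit in (0,30,60,90): planb([.55,-.1,.24] if pit<90 else [.547,-.285,.21],pit,10.7-19.2*pit/90,tc,Rtb,pit)
E
```

```text
[ 0.01240302 -0.00021625 -0.02265685]
0 turn [-0. -0. -0.] shift [-0.004 -0.323  0.542] tcp [ 0.5468 -0.1004  0.2144]
30 turn [ 0.131 -0.992 -0.209] shift [ 0.04  -0.319  0.548] tcp [ 0.56   -0.099   0.2162]
60 turn [ 0.15  -1.998 -0.387] shift [ 0.075 -0.324  0.575] tcp [ 0.5706 -0.1005  0.2244]
90 turn [ 0.058 -3.011 -0.502] shift [ 0.081 -0.951  0.516] tcp [ 0.5724 -0.2886  0.2068]
```

```bash
python3 -m handwheel '[[[0,0,0,0,0,0.06,1],[0,0,0,0,0,0.18,1],[0,0,0,0,0,0.3,1],[0.02,-0.15,-0.03,0,-0.05,0.42,1],[0.05,-0.35,-0.07,0.01,-0.12,0.52,1],[0.08,-0.55,-0.11,0.02,-0.2,0.55,1],[0.1,-0.75,-0.15,0.03,-0.26,0.55,1],[0.13,-0.98,-0.209,0.04,-0.319,0.55,1],[0.13,-0.98,-0.209,0.04,-0.319,0.55,1],[0.13,-0.98,-0.209,0.04,-0.319,0.55,1]]]' ; python3 - <<'E'
from h import *
import pickle
where(); tc,Rtb=pickle.load(open('grip1.pkl','rb'))
for pit in (60,90): planb([.547,-.285,.24],pit,10.7-19.2*pit/90,tc,Rtb,pit)
E
```

```text
time: 5.42
tcp_pos: [0.5587, -0.1006, 0.2177]
eef_rot: [-0.036, 0.998, -0.001, -0.053]
contact_force: [0.6, 0.4, -1.3]
opening: 0.054
grasp_force: 63.6
t 5.42 tcp [ 0.5587 -0.1006  0.2177] psi 4.16 tilt -6.1 roll 0.07 F [ 0.6  0.4 -1.3] open 0.054 grip 63.648812770843506 q [-0.13  0.5   0.28  1.66 -0.12  1.11  1.83]
60 turn [ 0.017 -1.011 -0.203] shift [ 0.03  -0.616  0.022] tcp [ 0.5676 -0.2855  0.2244]
90 turn [-0.078 -2.013 -0.382] shift [ 0.046 -0.627  0.064] tcp [ 0.5724 -0.2886  0.2368]
```

```bash
python3 -m handwheel '[[[0.003,-0.15,-0.03,0.01,-0.08,0.01,1],[0.006,-0.35,-0.07,0.01,-0.18,0.02,1],[0.01,-0.55,-0.1,0.02,-0.3,0.03,1],[0.013,-0.75,-0.15,0.03,-0.4,0.03,1],[0.017,-0.95,-0.2,0.03,-0.5,0.03,1],[0.017,-1,-0.2,0.03,-0.6,0.03,1],[0.017,-1,-0.2,0.03,-0.61,0.03,1],[0.017,-1,-0.2,0.03,-0.61,0.03,1]]]' ; python3 - <<'E'
from h import *
import pickle
where(); tc,Rtb=pickle.load(open('grip1.pkl','rb'))
planb([.547,-.285,.23],90,-8.5,tc,Rtb)
E
```

```text
time: 6.08
tcp_pos: [0.5679, -0.2843, 0.2247]
eef_rot: [0.017, 0.979, -0.004, 0.205]
contact_force: [-0.2, 0.2, -1.8]
opening: 0.0541
grasp_force: 63.8
t 6.08 tcp [ 0.5679 -0.2843  0.2247] psi -1.99 tilt 23.68 roll -0.02 F [-0.2  0.2 -1.8] open 0.0541 grip 63.7590765953064 q [ 0.35  0.36  0.14  1.92 -0.45  0.53  2.37]
 turn [-0.092 -1.014 -0.21 ] shift [ 0.015 -0.014  0.007] tcp [ 0.5724 -0.2886  0.2268]
```

```bash
python3 -m handwheel '[[[-0.02,-0.15,-0.03,0,0,0,1],[-0.03,-0.35,-0.07,0,0,0,1],[-0.05,-0.55,-0.11,0.01,-0.01,0,1],[-0.07,-0.75,-0.15,0.01,-0.01,0,1],[-0.09,-1,-0.21,0.015,-0.014,0,1],[-0.09,-1,-0.21,0.015,-0.014,0,1],[-0.09,-1,-0.21,0.015,-0.014,0,1],[-0.09,-1,-0.21,0.015,-0.014,0,1]]]' ; python3 - <<'E'
from h import *
import pickle
where(); tc,Rtb=pickle.load(open('grip1.pkl','rb'))
planb([.547,-.285,.23],90,-8.5,tc,Rtb)
E
```

```text
time: 6.75
tcp_pos: [0.5752, -0.3012, 0.2639]
eef_rot: [0.045, 0.931, 0.005, 0.362]
contact_force: [0.1, -0.0, -2.1]
opening: 0.0541
grasp_force: 63.7
t 6.75 tcp [ 0.5752 -0.3012  0.2639] psi -4.63 tilt 42.42 roll 2.36 F [ 0.1 -0.  -2.1] open 0.0541 grip 63.746405839920044 q [ 1.2   0.38 -0.77  2.06 -0.52  0.17  2.52]
 turn [-0.123 -0.383 -0.135] shift [-0.009  0.042 -0.124] tcp [ 0.5724 -0.2886  0.2268]
```

```bash
cat > kin.py <<'E'
import numpy as np, itertools
from scipy.optimize import least_squares
from scipy.spatial.transform import Rotation as Ro
S=[([-1.287,.521,-.036,1.599,.021,1.021,-.113],[.2165,.586,.21],[.176,.9844,-.0005,0]),
([-.54,.5,-.11,1.54,-.17,1.43,.89],[.4144,.3061,.2687],[.047,.979,-.018,-.196]),
([-.22,1.14,.24,.87,-.12,1.93,1.73],[.6211,.0075,.1333],[-.083,.92,-.035,-.382]),
([-.25,.98,.22,1.33,-.11,1.48,1.74],[.5542,.0029,.0651],[-.089,.947,-.028,-.307]),
([-.13,.5,.28,1.66,-.12,1.11,1.83],[.5587,-.1006,.2177],[-.036,.998,-.001,-.053]),
([.35,.36,.14,1.92,-.45,.53,2.37],[.5679,-.2843,.2247],[.017,.979,-.004,.205]),
([1.2,.38,-.77,2.06,-.52,.17,2.52],[.5752,-.3012,.2639],[.045,.931,.005,.362])]
LO=np.array([-2.91,-.3,-1.5,.17,-1.26,.16,-2.52]);HI=np.array([2.91,2.13,1.42,2.43,4.41,1.93,2.52])
def fk(q,p,sg):
    # p: d1,L1,L2,L3, a1,a2,a3 (x offsets), yaw0
    q=np.array(q)*sg
    R=Ro.from_euler('z',q[0]+p[7]); x=R.apply([p[4],0,p[0]])
    R=R*Ro.from_euler('YZ',[q[1],q[2]]); x=x+R.apply([p[5],0,p[1]])
    R=R*Ro.from_euler('YZ',[q[3],q[4]]); x=x+R.apply([p[6],0,p[2]])
    R=R*Ro.from_euler('YZ',[q[5],q[6]+p[8]]); x=x+R.apply([0,0,p[3]])
    return R,x
def res(p,sg): 
    o=[]
    for q,x,r in S:
        R,y=fk(q,p,sg); o+=[*(y-x),*(.3*(R*Ro.from_quat(r).inv()).as_rotvec())]
    return np.array(o)
if __name__=='__main__':
    best=[]
    for s in itertools.product([1,-1],repeat=4):
        sg=np.array([s[0],1,s[1],1,s[2],1,s[3]])
        for y0 in (0,1.57,3.14,-1.57):
            f=least_squares(res,[.36,.42,.4,.3,0,0,0,0,y0],args=(sg,)); best.append((f.cost,tuple(sg),f.x.round(4)))
    best.sort(key=lambda b:b[0])
    for b in best[:3]: print(b)
    np.savez('kin.npz',p=best[0][2],sg=best[0][1])
E
python3 kin.py
```

```text
(np.float64(0.0008834990320737106), (np.int64(-1), np.int64(1), np.int64(-1), np.int64(1), np.int64(-1), np.int64(1), np.int64(-1)), array([ 3.2180e-01,  5.0790e-01,  4.3290e-01,  3.2720e-01, -5.7000e-03,
        1.9000e-03, -7.3000e-03, -8.7800e-02, -4.7847e+00]))
(np.float64(0.000883499032073736), (np.int64(-1), np.int64(1), np.int64(-1), np.int64(1), np.int64(-1), np.int64(1), np.int64(-1)), array([ 0.3218,  0.5079,  0.4329,  0.3272, -0.0057,  0.0019, -0.0073,
       -0.0878,  1.4985]))
(np.float64(0.0008834990320743005), (np.int64(-1), np.int64(1), np.int64(-1), np.int64(1), np.int64(-1), np.int64(1), np.int64(-1)), array([ 0.3218,  0.5079,  0.4329,  0.3272, -0.0057,  0.0019, -0.0073,
       -0.0878,  1.4985]))
```

```bash
cat >> kin.py <<'E'
K=np.load('kin.npz') if __name__!='__main__' else None
def ik(R,x,q0,n=40,seed=0):
    p,sg=K['p'],K['sg']; rng=np.random.default_rng(seed); out=[]
    def e(q):
        A,y=fk(q,p,sg); return np.r_[y-x,.3*(A*R.inv()).as_rotvec(),.002*(q-q0)]
    lo,hi=LO+.03,HI-.03
    for i in range(n):
        s=np.clip(q0,lo,hi) if i==0 else rng.uniform(lo,hi)
        f=least_squares(e,s,bounds=(lo,hi),max_nfev=60)
        if np.abs(f.fun[:6]).max()<.004 and not any(np.abs(f.x-o).max()<.25 for o in out): out.append(f.x.round(2))
    return sorted(out,key=lambda q:np.abs(q-q0).max())
E
cat > t.py <<'E'
from h import *; import pickle, kin
tc,Rtb=pickle.load(open('grip1.pkl','rb')); q0=get_state()['q']
from scipy.spatial.transform import Rotation as Ro
def show(n,R,x,k=3):
    print(n); 
    for q in kin.ik(R,x,q0,n=25)[:k]: print('   ',q)
for z in(.2,.127):
    R,tcp=planb([.547,-.285,z],90,-8.5,tc,Rtb,'rack'); show('rack54',R,tcp)
for tilt in (-30,-50,-60):
    R,tcp=plan([.547,-.285,.137],-8.5,tilt); show('regrip%d'%tilt,R,tcp); show(' half turn',R*Ro.from_euler('z',180,degrees=True),tcp)
for tilt in (30,45):
    R,tcp=plan([.50,.25,.09],8.5,tilt); show('frame%d'%tilt,R,tcp); show(' half turn',R*Ro.from_euler('z',180,degrees=True),tcp)
E
python3 t.py
```

```text
rack turn [-0.123 -0.383 -0.135] shift [-0.009  0.042 -0.224] tcp [ 0.5724 -0.2886  0.1968]
rack54
    [ 1.58  1.16 -1.47  2.25  2.27  0.65  0.22]
rack turn [-0.123 -0.383 -0.135] shift [-0.009  0.042 -0.467] tcp [ 0.5724 -0.2886  0.1238]
rack54
    [ 1.57  1.47 -1.47  2.27  2.4   0.84  0.36]
    [ 1.45  1.03 -1.12  2.26  2.79  0.53 -0.35]
 turn [ 0.208  2.405 -0.062] shift [-0.125  0.059 -0.477] tcp [ 0.5378 -0.2836  0.1208]
regrip-30
    [ 0.4   0.91 -0.13  1.23  0.22  1.52  1.66]
 half turn
    [ 0.06  0.97  0.51  1.23 -0.21  1.52 -1.16]
 turn [ 0.292  3.066 -0.036] shift [-0.141  0.061 -0.463] tcp [ 0.5328 -0.2829  0.125 ]
regrip-50
    [0.18 1.15 0.29 0.94 0.01 1.9  1.86]
 half turn
    [ 0.17  1.15  0.32  0.94 -0.01  1.9  -1.27]
 turn [ 0.334  3.396 -0.022] shift [-0.147  0.062 -0.454] tcp [ 0.531  -0.2826  0.1277]
regrip-60
 half turn
 turn [-0.093  0.411  0.444] shift [-0.22   1.842 -0.634] tcp [0.5092 0.2514 0.0738]
frame30
    [ 0.15  0.86 -1.06  2.23  1.85  0.89 -0.45]
 half turn
    [-0.28  0.58 -0.45  2.22  1.87  0.44  2.49]
    [-1.25  0.66  0.71  2.22  4.18  0.19 -0.09]
 turn [-0.076 -0.09   0.436] shift [-0.207  1.844 -0.624] tcp [0.5131 0.252  0.0768]
frame45
    [ 0.2   1.21 -1.26  2.36  2.28  1.43 -0.6 ]
 half turn
    [ 0.02  0.89 -0.93  2.36  2.28  1.1   2.27]
```

```bash
cat > t2.py <<'E'
from h import *; import pickle, kin
from scipy.optimize import least_squares
tc,Rtb=pickle.load(open('grip1.pkl','rb')); s=get_state(); q0=np.clip(s['q'],kin.LO,kin.HI)
p,sg=kin.K['p'],kin.K['sg']
qg=np.array([1.58,1.16,-1.47,2.25,2.27,.65,.22])
R0,x0=kin.fk(q0,p,sg)
def loc(q,R,x):
    e=lambda v:np.r_[(lambda A,y:np.r_[y-x,.3*(A*R.inv()).as_rotvec()])(*kin.fk(v,p,sg)),.01*(v-q)]
    f=least_squares(e,np.clip(q,kin.LO+1e-3,kin.HI-1e-3),bounds=(kin.LO,kin.HI)); return f.x,np.abs(f.fun[:6]).max()
q=q0.copy(); n=8
ts=np.linspace(0,1,n+1)
for i,t in enumerate(ts):
    qq=q0+(qg-q0)*t; 
    # keep q6 small until q5 has swung
    R,x=kin.fk(qq,p,sg)
    for k in range(4):
        tt=max(0,t-1/n)+(k+1)/4/n if i else 0
        Rk,xk=kin.fk(q0+(qg-q0)*tt,p,sg); q,e=loc(q,Rk,xk)
    c=x+R.apply(tc); z=R.as_matrix()[:,2];b=(R*Rtb).as_matrix()
    print(round(t,2),'tcp',(x-x0+s['tcp_pos']).round(3),'bc',c.round(3),'bx',b[:,0].round(2),'rv',(R*R0.inv()).as_rotvec(degrees=True).round(1),'| q',q.round(2),round(e,4))
E
python3 t2.py
```

```text
0.0 tcp [ 0.575 -0.301  0.264] bc [ 0.555 -0.306  0.274] bx [ 0.2  -0.02  0.98] rv [0. 0. 0.] | q [ 1.2   0.38 -0.77  2.06 -0.52  0.17  2.52] 0.0
0.12 tcp [ 0.555 -0.259  0.211] bc [ 0.536 -0.267  0.223] bx [ 0.3  -0.08  0.95] rv [5.1 5.8 5. ] | q [ 1.14  0.43 -0.72  2.08 -0.48  0.25  2.51] 0.0
0.25 tcp [ 0.528 -0.228  0.168] bc [ 0.511 -0.238  0.183] bx [ 0.4  -0.11  0.91] rv [ 8.3 11.1  8.8] | q [ 1.09  0.47 -0.66  2.1  -0.43  0.31  2.5 ] 0.0
0.38 tcp [ 0.505 -0.211  0.137] bc [ 0.488 -0.222  0.153] bx [ 0.46 -0.1   0.88] rv [ 9.2 15.2 11.1] | q [ 1.04  0.49 -0.61  2.13 -0.38  0.33  2.49] 0.0
0.5 tcp [ 0.491 -0.209  0.116] bc [ 0.475 -0.22   0.133] bx [ 0.49 -0.07  0.87] rv [ 7.9 16.9 11.9] | q [ 1.01  0.51 -0.58  2.15 -0.35  0.29  2.49] 0.0
0.62 tcp [ 0.493 -0.218  0.107] bc [ 0.476 -0.228  0.123] bx [ 0.46 -0.04  0.89] rv [ 5.3 15.3 10.9] | q [ 1.02  0.53 -0.59  2.18 -0.35  0.19  2.51] 0.0
0.75 tcp [ 0.51  -0.235  0.114] bc [ 0.492 -0.244  0.129] bx [ 0.37 -0.01  0.93] rv [ 2.2 10.1  8.1] | q [ 1.06  0.53 -0.63  2.16 -0.36  0.16  2.52] 0.0129
0.88 tcp [ 0.539 -0.257  0.143] bc [ 0.519 -0.263  0.153] bx [0.22 0.   0.98] rv [-0.3  0.9  3.8] | q [ 1.16  0.53 -0.73  2.11 -0.38  0.16  2.52] 0.0335
1.0 tcp [ 0.571 -0.281  0.197] bc [ 0.55  -0.285  0.202] bx [-0.  0.  1.] rv [ -1.3 -12.   -1.4] | q [ 1.37  0.57 -0.95  2.05 -0.39  0.16  2.52] 0.0544
```

```bash
cat > t3.py <<'E'
from h import *; import pickle, kin
from scipy.optimize import least_squares
tc,Rtb=pickle.load(open('grip1.pkl','rb')); s=get_state(); q0=np.clip(s['q'],kin.LO,kin.HI)
p,sg=kin.K['p'],kin.K['sg']
def loc(q,R,x):
    e=lambda v:np.r_[(lambda A,y:np.r_[y-x,.3*(A*R.inv()).as_rotvec()])(*kin.fk(v,p,sg)),.01*(v-q)]
    f=least_squares(e,np.clip(q,kin.LO+1e-3,kin.HI-1e-3),bounds=(kin.LO,kin.HI)); return f.x,np.abs(f.fun[:6]).max()
qA=np.array([.35,.36,.14,1.92,-.45,.53,2.37])
qg=np.array([1.58,1.16,-1.47,2.25,2.27,.65,.22])
for q6 in(.55,.8):
  print('q6',q6)
  W=[q0,qA]+[qA+(qg-qA)*t+[0,0,0,0,0,(q6-.6)*np.sin(np.pi*t),0] for t in np.linspace(.125,1,8)]
  q=q0.copy(); R0,x0=kin.fk(q0,p,sg); prevR,prevx=R0,x0
  for i,w in enumerate(W[1:]):
    R,_=kin.fk(w,p,sg); x=np.array([.57,-.29,.26])
    d=(R*prevR.inv()).as_rotvec()
    for k in range(1,6): q,e=loc(q,Ro.from_rotvec(d*k/5)*prevR,prevx+(x-prevx)*k/5)
    c=x+R.apply(tc); b=(R*Rtb).as_matrix()
    ends=(c+b[:,0]*.08,c-b[:,0]*.08)
    print(i,'ends',ends[0].round(2),ends[1].round(2),'quat',R.as_quat().round(3).tolist(),'step rv/30',(np.degrees(d)/30).round(3),'| q',q.round(2),round(e,4)); prevR,prevx=R,x
E
python3 t3.py
```

```text
q6 0.55
0 ends [ 0.59 -0.29  0.34] [ 0.51 -0.29  0.21] quat [-0.02, -0.979, 0.02, -0.204] step rv/30 [0.007 0.629 0.118] | q [ 0.75  0.34 -0.35  1.86 -0.09  0.58  2.05] 0.0001
1 ends [ 0.61 -0.29  0.34] [ 0.5  -0.29  0.22] quat [-0.013, -0.994, 0.014, -0.106] step rv/30 [0.027 0.379 0.023] | q [ 0.63  0.41 -0.28  1.69  0.05  0.85  1.92] 0.0
2 ends [ 0.62 -0.29  0.33] [ 0.49 -0.29  0.23] quat [0.001, -0.999, 0.01, -0.041] step rv/30 [0.012 0.25  0.052] | q [ 0.57  0.47 -0.26  1.58  0.12  1.02  1.88] 0.0
3 ends [ 0.62 -0.29  0.33] [ 0.49 -0.29  0.23] quat [0.019, -1.0, 0.008, -0.014] step rv/30 [0.007 0.102 0.069] | q [ 0.56  0.5  -0.25  1.53  0.14  1.1   1.9 ] 0.0
4 ends [ 0.62 -0.29  0.33] [ 0.49 -0.3   0.23] quat [0.035, -0.999, 0.007, -0.029] step rv/30 [ 0.004 -0.056  0.059] | q [ 0.58  0.49 -0.27  1.55  0.13  1.06  1.94] 0.0
5 ends [ 0.61 -0.29  0.34] [ 0.5  -0.3   0.22] quat [0.039, -0.996, 0.009, -0.085] step rv/30 [-0.001 -0.215  0.017] | q [ 0.64  0.44 -0.3   1.65  0.07  0.92  2.  ] 0.0
6 ends [ 0.59 -0.29  0.34] [ 0.51 -0.29  0.21] quat [0.025, -0.983, 0.014, -0.18] step rv/
[... 1258 characters left out ...]
1.33  1.83] 0.0
5 ends [ 0.62 -0.28  0.33] [ 0.49 -0.3   0.24] quat [0.033, -0.997, 0.065, 0.015] step rv/30 [-0.099 -0.297  0.022] | q [ 0.47  0.5  -0.22  1.53  0.26  1.11  1.81] 0.0
6 ends [ 0.6  -0.28  0.34] [ 0.5  -0.3   0.22] quat [0.013, -0.99, 0.074, -0.117] step rv/30 [-0.023 -0.511 -0.043] | q [ 0.56  0.37 -0.25  1.76  0.18  0.75  1.84] 0.0001
7 ends [ 0.58 -0.28  0.35] [ 0.52 -0.29  0.2 ] quat [-0.023, -0.957, 0.061, -0.282] step rv/30 [ 0.065 -0.654 -0.083] | q [ 0.85  0.3  -0.45  2.01 -0.12  0.3   2.1 ] 0.0002
8 ends [ 0.54 -0.29  0.34] [ 0.54 -0.29  0.18] quat [-0.062, -0.887, 0.034, -0.457] step rv/30 [ 0.111 -0.728 -0.077] | q [ 1.48  0.46 -1.06  2.08 -0.46  0.16  2.52] 0.0409
```

```bash
cat > t4.py <<'E'
from h import *; import pickle, kin
from scipy.optimize import least_squares
s=get_state(); q0=np.clip(s['q'],kin.LO,kin.HI)
p,sg=kin.K['p'],kin.K['sg']
def loc(q,R,x):
    e=lambda v:np.r_[(lambda A,y:np.r_[y-x,.3*(A*R.inv()).as_rotvec()])(*kin.fk(v,p,sg)),.01*(v-q)]
    f=least_squares(e,np.clip(q,kin.LO+1e-3,kin.HI-1e-3),bounds=(kin.LO,kin.HI),max_nfev=25); return f.x,np.abs(f.fun[:6]).max()
def T(psi,tilt,roll): # roll tool about forward horizontal axis f
    f=np.array([np.cos(np.radians(psi)),np.sin(np.radians(psi)),0]); return Ro.from_rotvec(np.radians(roll)*f)*tool(psi,tilt)
def run(W,q=q0,v=0):
    R,x=kin.fk(q,p,sg); em=0
    for (a,y) in W:
        y=np.array(y); d=(a*R.inv()).as_rotvec(); n=max(3,int(np.degrees(np.linalg.norm(d))/6)+1)
        for k in range(1,n+1):
            q,e=loc(q,Ro.from_rotvec(d*k/n)*R,x+(y-x)*k/n); em=max(em,e)
        R,x=a,y
        if v: print('  ',q.round(2),round(e,4))
    return q,e,em
if __name__=='__main__':
    y=[.57,-.29,.24]
    for roll in (-60,-40,-25,25,40,60):
      for psi in (-8.5,25,-45):
        q,e,em=run([(T(-3,24,0),y),(T(psi,24,roll),y),(T(psi,54,roll),y),(T(-8.5,54,0),y)])
        print(roll,psi,q.round(2),round(e,4),round(em,4))
E
python3 t4.py
```

```text
-60 -8.5 [ 0.73  0.35 -0.17  2.23  4.06  0.46 -2.15] 0.0003 0.0005
-60 25 [ 1.39  0.53 -0.99  2.23  3.33  0.24 -1.24] 0.0 0.0041
-60 -45 [ 1.21  0.44 -0.75  2.23  3.74  0.3  -1.72] 0.0005 0.0007
-40 -8.5 [ 1.01  0.38 -0.5   2.23  3.94  0.37 -1.97] 0.0004 0.0011
-40 25 [ 1.6   0.85 -1.37  2.23  2.28  0.4  -0.  ] 0.0001 0.0045
-40 -45 [ 1.11  0.41 -0.63  2.23  3.85  0.33 -1.85] 0.0006 0.0007
-25 -8.5 [ 1.45  0.58 -1.07  2.23  3.1   0.23 -0.98] 0.0001 0.0041
-25 25 [ 1.62  1.01 -1.5   2.23  2.13  0.55  0.23] 0.0001 0.005
-25 -45 [ 1.    0.38 -0.49  2.23  3.94  0.37 -1.97] 0.0005 0.0006
25 -8.5 [ 1.43  0.48 -1.01  2.08 -0.46  0.16  2.52] 0.0446 0.0446
25 25 [ 1.43  0.48 -1.01  2.08 -0.45  0.16  2.52] 0.0445 0.0445
25 -45 [ 1.42  0.48 -1.    2.08 -0.46  0.16  2.52] 0.0449 0.0703
40 -8.5 [ 1.43  0.48 -1.01  2.08 -0.46  0.16  2.52] 0.0446 0.0446
40 25 [ 1.43  0.48 -1.01  2.08 -0.45  0.16  2.52] 0.0446 0.0446
40 -45 [ 1.43  0.48 -1.    2.08 -0.46  0.16  2.52] 0.0448 0.0792
60 -8.5 [ 1.43  0.48 -1.01  2.08 -0.46  0.16  2.52] 0.0446 0.0446
60 25 [ 1.43  0.48 -1.01  2.08 -0.46  0.16  2.52] 0.0446 0.0446
60 -45 [ 1.43  0.48 -1.    2.08 -0.46  0.16  2.52] 0.0447 0.0864
```

```bash
cat > t5.py <<'E'
from t4 import *
y=[.57,-.29,.27]
W=[(T(-5,24,0),y),(T(-8.5,24,-38),y),(T(-8.5,52,-38),y),(T(-8.5,54,0),[.5724,-.2886,.2268])]
run(W,v=1)
R=Ro.from_quat(s['eef_rot']); x=s['tcp_pos']
for a,y in W:
    y=np.array(y); print('turn',((a*R.inv()).as_rotvec(degrees=True)/30).round(3),'shift',((y-x)/.3).round(3)); R,x=a,y
E
python3 t5.py
```

```text
[ 0.77  0.33 -0.37  1.84 -0.1   0.61  2.02] 0.0001
   [-0.02  0.33  0.16  2.01  1.13  0.58  0.79] 0.0002
   [ 0.36  0.3  -0.09  2.32  2.74  0.57 -0.61] 0.0004
   [ 1.24  0.49 -0.8   2.23  3.59  0.3  -1.53] 0.0002
turn [-0.026  0.617  0.   ] shift [-0.017  0.037  0.02 ]
turn [-1.258  0.149 -0.112] shift [0. 0. 0.]
turn [-0.109 -0.727  0.575] shift [0. 0. 0.]
turn [ 1.243 -0.251  0.022] shift [ 0.008  0.005 -0.144]
```

```bash
python3 -m handwheel '[[[-0.01,0.2,0,0,0.01,0,1],[-0.02,0.4,0,0,0.02,0,1],[-0.026,0.617,0,-0.017,0.037,0.02,1],[-0.026,0.617,0,-0.017,0.037,0.02,1],[-0.026,0.617,0,-0.017,0.037,0.02,1]]]' >/dev/null; python3 -m handwheel '[[[-0.2,0.02,-0.02,0,0,0,1],[-0.4,0.04,-0.04,0,0,0,1],[-0.6,0.07,-0.06,0,0,0,1],[-0.8,0.09,-0.07,0,0,0,1],[-1,0.12,-0.09,0,0,0,1],[-1,0.12,-0.09,0,0,0,1],[-1,0.12,-0.09,0,0,0,1]]]' >/dev/null; python3 - <<'E'
from t4 import *
where()
y=[.57,-.29,.27];R=Ro.from_quat(s['eef_rot']); x=s['tcp_pos']
W=[(T(-8.5,24,-38),y),(T(-8.5,52,-38),y)]
run(W,v=1)
for a,y in W:print('turn',((a*R.inv()).as_rotvec(degrees=True)/30).round(3),'shift',((np.array(y)-x)/.3).round(3))
E
```

```text
t 7.75 tcp [ 0.5699 -0.2902  0.265 ] psi -7.13 tilt 24.3 roll -27.29 F [-0.4 -0.5 -2.3] open 0.0541 grip 63.759251832962036 q [-0.13  0.29  0.35  2.04  0.77  0.44  1.09]
   [-0.27  0.35  0.46  2.01  1.    0.49  0.88] 0.0001
   [ 0.18  0.3   0.12  2.31  2.81  0.54 -0.71] 0.0004
turn [-0.351  0.07  -0.06 ] shift [0.    0.001 0.017]
turn [-0.451 -0.71   0.445] shift [0.    0.001 0.017]
```

q5 is swinging the right way. Continuing.

```bash
python3 -m handwheel '[[[-0.15,0.03,-0.03,0,0,0.01,1],[-0.351,0.07,-0.06,0,0,0.017,1],[-0.37,-0.06,0.03,0,0,0.017,1],[-0.39,-0.2,0.12,0,0,0.017,1],[-0.41,-0.35,0.22,0,0,0.017,1],[-0.43,-0.5,0.32,0,0,0.017,1],[-0.45,-0.71,0.445,0,0,0.017,1],[-0.45,-0.71,0.445,0,0,0.017,1],[-0.45,-0.71,0.445,0,0,0.017,1]]]' >/dev/null;  python3 - <<'E'
from t4 import *
import pickle
tc,Rtb=pickle.load(open('grip1.pkl','rb'))
where()
R,x=planb([.547,-.285,.225],90,-8.5,tc,Rtb)
R2,x2=planb([.547,-.285,.130],90,-8.5,tc,Rtb)
run([(R,x),(R2,x2)],v=1)
E
```

```text
t 8.5 tcp [ 0.5683 -0.2977  0.2708] psi -9.62 tilt 48.28 roll -39.59 F [-0.2 -0.8 -0.2] open 0.054 grip 63.771371841430664 q [-0.2   0.32  0.38  2.34  2.27  0.53 -0.34]
 turn [ 1.252 -0.512  0.148] shift [ 0.013  0.031 -0.163] tcp [ 0.5724 -0.2886  0.2218]
 turn [ 1.252 -0.512  0.148] shift [ 0.013  0.031 -0.48 ] tcp [ 0.5724 -0.2886  0.1268]
   [ 1.07  0.44 -0.58  2.24  3.78  0.38 -1.77] 0.0003
   [ 0.92  0.65 -0.4   2.26  3.62  0.59 -1.54] 0.0001
```

```bash
python3 -m handwheel '[[[0.1,-0.1,0.02,0,0,0,1],[0.25,-0.2,0.04,0,0,0,1],[0.45,-0.3,0.06,0,0.01,0,1],[0.63,-0.35,0.08,0,0.02,0,1],[0.8,-0.4,0.1,0.01,0.03,0,1],[0.97,-0.43,0.12,0.01,0.03,0,1],[0.97,-0.43,0.12,0.01,0.03,0,1],[0.97,-0.43,0.12,0.01,0.03,0,1],[0.97,-0.43,0.12,0.01,0.03,0,1]]]' >/dev/null;  python3 - <<'E'
from t4 import *
import pickle
tc,Rtb=pickle.load(open('grip1.pkl','rb'))
where()
R,x=planb([.547,-.285,.225],90,-8.5,tc,Rtb)
E
```

```text
t 9.25 tcp [ 0.5688 -0.2937  0.2709] psi -9.85 tilt 52.14 roll -8.51 F [-0.2 -1.  -1.5] open 0.0538 grip 63.823031187057495 q [ 0.67  0.27 -0.25  2.3   3.39  0.34 -1.48]
 turn [ 0.273 -0.092  0.05 ] shift [ 0.012  0.017 -0.164] tcp [ 0.5724 -0.2886  0.2218]
```

```bash
python3 -m handwheel '[[[0.14,-0.05,0.02,0.01,0.01,-0.04,1],[0.273,-0.092,0.05,0.012,0.017,-0.1,1],[0.273,-0.092,0.05,0.012,0.017,-0.15,1],[0.273,-0.092,0.05,0.012,0.017,-0.15,1],[0.273,-0.092,0.05,0.012,0.017,-0.15,1],[0.273,-0.092,0.05,0.012,0.017,-0.15,1]]]' >/dev/null;  python3 - <<'E'
from t4 import *
import pickle
tc,Rtb=pickle.load(open('grip1.pkl','rb'))
where()
R,x=planb([.547,-.285,.225],90,-8.5,tc,Rtb)
t=snap('top'); s=snap('scene')
a=cv2.resize(t['image'][160:250,370:450],None,fx=5,fy=5,interpolation=cv2.INTER_CUBIC)
b=cv2.resize(s['image'][80:200,220:320],None,fx=4,fy=4,interpolation=cv2.INTER_CUBIC)[:450]
c=np.zeros((480,800,3),np.uint8); c[:450,:400]=a; c[:b.shape[0],400:800]=b
cv2.imwrite('pics/r.png',c[:,:,::-1])
K=pts(s); hsv=cv2.cvtColor(s['image'],cv2.COLOR_RGB2HSV)
for n,im in(('scene',s),('top',t)):
    hsv=cv2.cvtColor(im['image'],cv2.COLOR_RGB2HSV); P=pts(im)
    m=(hsv[...,0]>50)&(hsv[...,0]<85)&(hsv[...,1]>110)&(P[...,2]>.12)&(np.linalg.norm(P[...,:2]-[.547,-.285],axis=2)<.1)
    q=P[m]; print(n,len(q),q.mean(0),q.min(0),q.max(0)) if len(q) else 0
    if len(q)>20:
        q=q[np.linalg.norm(q-np.median(q,0),axis=1)<.1]; u,sv,vt=np.linalg.svd(q-q.mean(0)); print(vt.round(3),sv)
E
```

```text
t 9.75 tcp [ 0.5737 -0.2848  0.2261] psi -8.13 tilt 53.88 roll -0.26 F [-0.5  0.6 -0.9] open 0.0538 grip 63.822351694107056 q [ 0.85  0.4  -0.37  2.3   3.59  0.46 -1.65]
 turn [ 0.008 -0.003 -0.011] shift [-0.004 -0.012 -0.014] tcp [ 0.5724 -0.2886  0.2218]
scene 19 [ 0.54870629 -0.27788156  0.23044982] [ 0.54421965 -0.29920241  0.16308091] [ 0.55458145 -0.24982675  0.30759921]
top 35 [ 0.54776018 -0.27780563  0.29711191] [ 0.543063   -0.30713486  0.26900009] [ 0.55300039 -0.25201578  0.3151525 ]
[[ 0.147  0.987  0.06 ]
 [-0.02   0.063 -0.998]
 [-0.989  0.146  0.03 ]] [0.10706717 0.07233386 0.0038615 ]
```

View pics/r.png

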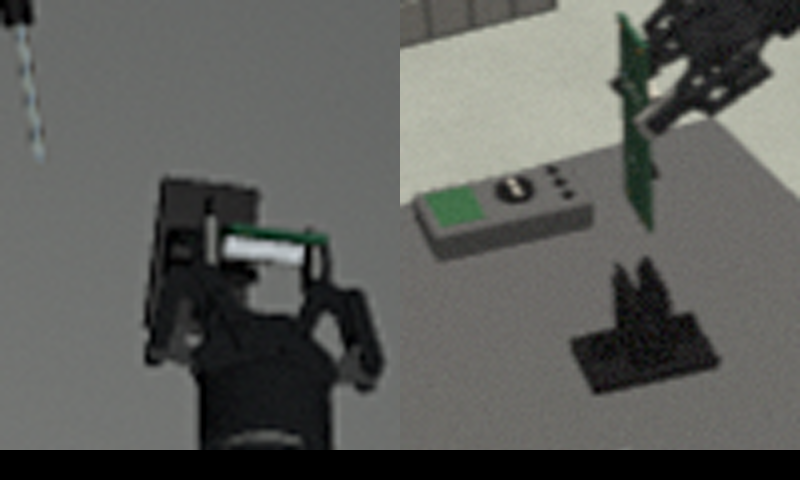

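The board hangs upright above the rack mouth (right crop: edge (652,228) over the rack at (640,275)), components toward the robot. Lowering into the slot.

```bash
python3 -m handwheel '[[[0.008,-0.003,-0.011,-0.004,-0.015,0,1],[0.008,-0.003,-0.011,-0.004,-0.017,-0.05,1],[0.008,-0.003,-0.011,-0.004,-0.017,-0.12,1],[0.008,-0.003,-0.011,-0.004,-0.017,-0.18,1],[0.008,-0.003,-0.011,-0.004,-0.017,-0.22,1],[0.008,-0.003,-0.011,-0.004,-0.017,-0.25,1],[0.008,-0.003,-0.011,-0.004,-0.017,-0.28,1],[0.008,-0.003,-0.011,-0.004,-0.017,-0.3,1],[0.008,-0.003,-0.011,-0.004,-0.017,-0.3,1]]]';  python3 - <<'E'
from t4 import *
import pickle
tc,Rtb=pickle.load(open('grip1.pkl','rb'))
where()
R,x=planb([.547,-.285,.127],90,-8.5,tc,Rtb)
E
```

```text
time: 10.6
tcp_pos: [0.5709, -0.2916, 0.1345]
eef_rot: [0.067, 0.888, -0.033, 0.454]
contact_force: [-0.7, 0.1, -2.0]
opening: 0.0543
grasp_force: 63.8
t 10.6 tcp [ 0.5709 -0.2916  0.1345] psi -8.63 tilt 53.82 roll 0.11 F [-0.7  0.1 -2. ] open 0.0543 grip 63.82754445075989 q [ 0.78  0.62 -0.28  2.34  3.48  0.7  -1.47]
 turn [-0.004 -0.002  0.006] shift [ 0.005  0.01  -0.036] tcp [ 0.5724 -0.2886  0.1238]
```

```bash
python3 -m handwheel '[[[0,0,0,0,0,-0.01,1],[0,0,0,0,0,-0.02,1],[0,0,0,0,0,-0.027,1],[0,0,0,0,0,-0.027,1]]]' | grep -E 'tcp|contact'; python3 -m handwheel '[[[0,0,0,0,0,-0.007,1],[0,0,0,0,0,-0.007,1]]]' | grep -E 'tcp|contact'; python3 -m handwheel '[[[0,0,0,0,0,-0.007,1],[0,0,0,0,0,-0.007,1]]]' | grep -E 'tcp|contact'
```

```text
tcp_pos: [0.5709, -0.2918, 0.1271]
contact_force: [0.2, -0.7, -2.2]
tcp_pos: [0.5711, -0.2918, 0.1253]
contact_force: [0.7, -0.2, -0.2]
tcp_pos: [0.5727, -0.292, 0.1252]
contact_force: [-1.9, 2.4, 17.5]
```

```bash
python3 -m handwheel '[[[0,0,0,0,0,0.006,1],[0,0,0,0,0,0.006,-1],[0,0,0,0,0,0.006,-1],[0,0,0,0,0,0.006,-1],[0,0,0,0,0,0.006,-1],[0,0,0,0,0,0.006,-1],[0,0,0,-0.05,0.008,0.037,-1],[0,0,0,-0.13,0.02,0.1,-1],[0,0,0,-0.23,0.035,0.17,-1],[0,0,0,-0.32,0.048,0.24,-1],[0,0,0,-0.32,0.048,0.24,-1]]]';  python3 - <<'E'
from t4 import *
where()
for n in('scene','top'):
    im=snap(n); hsv=cv2.cvtColor(im['image'],cv2.COLOR_RGB2HSV); P=pts(im)
    m=(hsv[...,0]>50)&(hsv[...,0]<85)&(hsv[...,1]>90)&(P[...,2]>.08)&(np.linalg.norm(P[...,:2]-[.547,-.285],axis=2)<.1)
    q=P[m]; print(n,len(q),q.mean(0),q.min(0),q.max(0)) if len(q) else 0
    if len(q)>20:
        u,sv,vt=np.linalg.svd(q-q.mean(0)); print(vt.round(3),sv)
s_=dict(np.load('/tmp/scene.npz')); cv2.imwrite('pics/r2.png',cv2.resize(s_['image'][90:200,220:340],None,fx=4,fy=4)[:,:,::-1])
E
```

```text
time: 12.18
tcp_pos: [0.5116, -0.2907, 0.1474]
eef_rot: [0.074, 0.893, -0.039, 0.442]
contact_force: [-0.1, -0.5, -2.1]
opening: 0.0852
grasp_force: 0.0
t 12.18 tcp [ 0.5116 -0.2907  0.1474] psi -9.62 tilt 52.29 roll -0.29 F [-0.1 -0.5 -2.1] open 0.0852 grip 0.0 q [ 1.17  0.61 -0.68  2.42  3.28  0.6  -1.14]
scene 69 [ 0.54147411 -0.28108955  0.14923585] [ 0.53415067 -0.30507754  0.08197399] [ 0.54919293 -0.2550409   0.20921326]
[[-0.061 -0.117  0.991]
 [ 0.152  0.98   0.125]
 [ 0.986 -0.158  0.042]] [0.33363313 0.11184036 0.00843573]
top 31 [ 0.54145913 -0.27545221  0.1855673 ] [ 0.53470896 -0.30737152  0.08205499] [ 0.55703852 -0.25796759  0.2142447 ]
[[-0.1   -0.173  0.98 ]
 [ 0.101  0.978  0.183]
 [-0.99   0.118 -0.08 ]] [0.20408638 0.08000729 0.01378435]
```

View pics/r2.png

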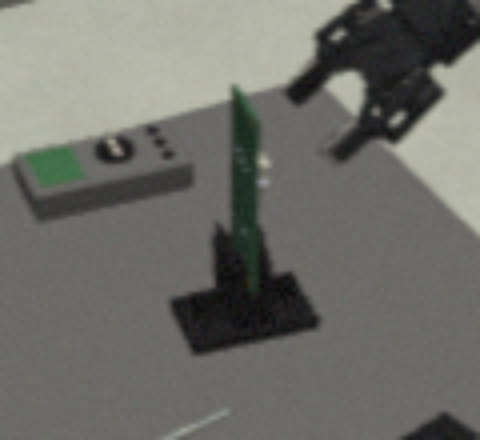

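```bash
cat > t6.py <<'E'
from t4 import *
g=np.array([.539,-.282,.147]); z45=tool(-9,-45).as_matrix()[:,2]; G=g+.025*z45
W=[(Ro.from_quat(s['eef_rot']),[.50,-.285,.30]),(T(-9,48,-38),[.53,-.285,.31]),(T(-9,22,-38),[.55,-.285,.31]),(T(-9,0,-8),[.55,-.285,.31]),(T(-9,-25,0),[.55,-.285,.29]),(T(-9,-45,0),G+[0,0,.09]),(T(-9,-45,0),G)]
q,e,em=run(W,q=np.clip(s['q'],kin.LO,kin.HI),v=1)
R=Ro.from_quat(s['eef_rot']); x=s['tcp_pos']
for a,y in W:
    y=np.array(y); print('turn',((a*R.inv()).as_rotvec(degrees=True)/30).round(3),'shift',((y-x)/.3).round(3)); R,x=a,y
E
python3 t6.py
```

```text
[ 1.8   0.33 -1.3   2.32  4.02  0.16 -2.  ] 0.0041
   [ 0.64  0.15 -0.39  2.33  2.4   0.44 -0.26] 0.0003
   [ 0.5   0.28 -0.47  1.98  1.16  0.81  0.83] 0.0001
   [ 0.76  0.48 -0.63  1.53  0.44  1.23  1.46] 0.0001
   [ 0.62  0.79 -0.58  1.12  0.42  1.77  1.52] 0.0001
   [ 0.34  0.95 -0.06  1.02  0.22  1.93  1.71] 0.0023
   [ 0.34  1.05 -0.06  1.05  0.21  1.82  1.68] 0.0
turn [0. 0. 0.] shift [-0.035  0.025  0.51 ]
turn [-1.22   0.357 -0.023] shift [0.1   0.    0.033]
turn [ 0.107  0.675 -0.534] shift [0.067 0.    0.   ]
turn [ 1.082  0.52  -0.29 ] shift [0. 0. 0.]
turn [ 0.389  0.781 -0.058] shift [ 0.     0.    -0.067]
turn [ 0.104  0.658 -0.   ] shift [-0.095  0.019 -0.236]
turn [0. 0. 0.] shift [ 0.   0.  -0.3]
```

```bash
python3 -m handwheel '[[[0,0,0,-0.03,0.01,0.12,-1],[0,0,0,-0.035,0.02,0.25,-1],[0,0,0,-0.035,0.025,0.38,-1],[-0.15,0.04,0,0,0.025,0.5,-1],[-0.35,0.1,-0.01,0.03,0.025,0.54,-1],[-0.55,0.16,-0.01,0.06,0.025,0.54,-1],[-0.75,0.22,-0.01,0.06,0.025,0.54,-1],[-0.97,0.28,-0.02,0.06,0.025,0.54,-1],[-0.97,0.28,-0.02,0.06,0.025,0.54,-1],[-0.97,0.28,-0.02,0.06,0.025,0.54,-1]]]' >/dev/null; python3 - <<'E'
from t4 import *
where()
W=[(T(-9,40,-38),[.53,-.285,.31]),(T(-9,20,-36),[.55,-.285,.31])]
run(W,q=np.clip(s['q'],kin.LO,kin.HI),v=1)
R=Ro.from_quat(s['eef_rot']); x=s['tcp_pos']
for a,y in W:
    y=np.array(y); print('turn',((a*R.inv()).as_rotvec(degrees=True)/30).round(3),'shift',((y-x)/.3).round(3))
E
```

```text
t 13.12 tcp [ 0.5305 -0.2833  0.3056] psi -9.44 tilt 50.45 roll -18.27 F [-0.3  0.2 -0.5] open 0.0856 grip 0.0 q [ 0.78  0.13 -0.44  2.35  2.79  0.27 -0.82]
   [ 0.48  0.14 -0.29  2.25  1.83  0.44  0.23] 0.0004
   [ 0.46  0.28 -0.41  1.95  1.05  0.82  0.91] 0.0001
turn [-0.597  0.414 -0.153] shift [-0.002 -0.006  0.015]
turn [-0.423  0.992 -0.453] shift [ 0.065 -0.006  0.015]
```

```bash
python3 -m handwheel '[[[-0.2,0.14,-0.05,0,0,0.01,-1],[-0.4,0.28,-0.1,0,0,0.015,-1],[-0.6,0.41,-0.15,0,0,0.015,-1],[-0.55,0.6,-0.25,0.02,0,0.015,-1],[-0.5,0.8,-0.35,0.04,0,0.015,-1],[-0.423,0.99,-0.45,0.065,0,0.015,-1],[-0.423,0.99,-0.45,0.065,0,0.015,-1],[-0.423,0.99,-0.45,0.065,0,0.015,-1]]]' >/dev/null; python3 - <<'E'
from t4 import *
where()
g=np.array([.539,-.282,.147]); z45=tool(-9,-45).as_matrix()[:,2]; G=g+.025*z45
W=[(T(-9,3,-12),[.55,-.285,.31]),(T(-9,-22,0),[.55,-.285,.30]),(T(-9,-45,0),G+[0,0,.1])]
run(W,q=np.clip(s['q'],kin.LO,kin.HI),v=1)
R=Ro.from_quat(s['eef_rot']); x=s['tcp_pos']
for a,y in W:
    y=np.array(y); print('turn',((a*R.inv()).as_rotvec(degrees=True)/30).round(3),'shift',((y-x)/.3).round(3)); R,x=a,y
E
```

```text
t 13.78 tcp [ 0.5507 -0.2891  0.3138] psi -12.03 tilt 36.29 roll -32.76 F [-0.2 -2.   1.2] open 0.0853 grip 0.0 q [ 0.19  0.16 -0.1   2.18  1.38  0.55  0.5 ]
   [ 0.51  0.39 -0.29  1.6   0.35  1.1   1.53] 0.0001
   [ 0.5   0.7  -0.3   1.16  0.25  1.69  1.64] 0.0001
   [0.28 0.94 0.07 1.02 0.15 1.93 1.77] 0.003
turn [ 0.851  0.905 -0.333] shift [-0.002  0.014 -0.013]
turn [ 0.519  0.758 -0.087] shift [ 0.     0.    -0.033]
turn [ 0.12   0.757 -0.   ] shift [-0.095  0.019 -0.236]
```

```bash
python3 -m handwheel '[[[0.12,0.13,-0.05,0,0.01,0,-1],[0.3,0.3,-0.11,0,0.01,0,-1],[0.45,0.48,-0.17,0,0.01,0,-1],[0.65,0.68,-0.25,0,0.01,0,-1],[0.85,0.9,-0.33,0,0.01,-0.01,-1],[0.85,0.9,-0.33,0,0.01,-0.01,-1],[0.85,0.9,-0.33,0,0.01,-0.01,-1],[0.85,0.9,-0.33,0,0.01,-0.01,-1]]]' >/dev/null; python3 -m handwheel '[[[0.1,0.13,-0.02,0,0,0,-1],[0.2,0.3,-0.04,0,0,-0.01,-1],[0.3,0.45,-0.06,0,0,-0.02,-1],[0.4,0.6,-0.07,0,0,-0.03,-1],[0.52,0.76,-0.09,0,0,-0.033,-1],[0.52,0.76,-0.09,0,0,-0.033,-1],[0.52,0.76,-0.09,0,0,-0.033,-1]]]' >/dev/null; python3 - <<'E'
from t4 import *
where()
g=np.array([.539,-.282,.147]); z45=tool(-9,-45).as_matrix()[:,2]; G=g+.025*z45
W=[(T(-9,-43,0),G+[0,0,.1])]
run(W,q=np.clip(s['q'],kin.LO,kin.HI),v=1)
R=Ro.from_quat(s['eef_rot']); x=s['tcp_pos']
for a,y in W:
    y=np.array(y); print('turn',((a*R.inv()).as_rotvec(degrees=True)/30).round(3),'shift',((y-x)/.3).round(3)); R,x=a,y
E
```

```text
t 15.03 tcp [ 0.5507 -0.2866  0.2982] psi -9.18 tilt -21.8 roll -0.18 F [-0.6  1.1  0.2] open 0.0856 grip 0.0 q [ 0.43  0.69 -0.18  1.13  0.16  1.71  1.68]
   [ 0.37  0.93 -0.13  1.03  0.25  1.93  1.68] 0.0
turn [0.116 0.689 0.005] shift [-0.097  0.024 -0.229]
```

```bash
python3 -m handwheel '[[[0.03,0.17,0,-0.02,0.01,-0.02,-1],[0.06,0.34,0,-0.05,0.015,-0.08,-1],[0.09,0.5,0,-0.08,0.02,-0.14,-1],[0.116,0.689,0,-0.097,0.024,-0.2,-1],[0.116,0.689,0,-0.097,0.024,-0.229,-1],[0.116,0.689,0,-0.097,0.024,-0.229,-1],[0.116,0.689,0,-0.097,0.024,-0.229,-1]]]' >/dev/null; python3 - <<'E'
from t4 import *
where()
g=np.array([.539,-.282,.147]);plan(g,-9,-45,hold=.027)
im=snap('scene'); hsv=cv2.cvtColor(im['image'],cv2.COLOR_RGB2HSV); P=pts(im)
m=(hsv[...,0]>50)&(hsv[...,0]<85)&(hsv[...,1]>90)&(P[...,2]>.08)&(np.linalg.norm(P[...,:2]-[.547,-.285],axis=2)<.1)
print(m.sum(),P[m].mean(0))
E
```

```text
t 15.62 tcp [ 0.5219 -0.278   0.2315] psi -9.06 tilt -42.39 roll 0.06 F [-0.4 -0.3  0.6] open 0.0855 grip 0.0 q [0.27 0.93 0.11 1.01 0.06 1.93 1.79]
 turn [0.01  0.074 0.002] shift [-0.006 -0.004 -0.345] tcp [ 0.5201 -0.279   0.1279]
68 [ 0.54264516 -0.27921413  0.152461  ]
```

```bash
python3 -m handwheel '[[[0,0,0,-0.003,-0.004,-0.08,-1],[0,0,0,-0.006,-0.004,-0.16,-1],[0,0.02,0,-0.006,-0.004,-0.24,-1],[0.01,0.05,0,-0.006,-0.004,-0.3,-1],[0.01,0.074,0,-0.006,-0.004,-0.345,-1],[0.01,0.074,0,-0.006,-0.004,-0.345,-1],[0.01,0.074,0,-0.006,-0.004,-0.345,-1]]]' |grep -E 'tcp|contact'; python3 - <<'E'
from t4 import *
where()
g=np.array([.539,-.282,.147]);plan(g,-9,-45,hold=.027)
im=snap('scene'); cv2.imwrite('pics/g3.png',cv2.resize(im['image'][80:200,210:340],None,fx=5,fy=5)[:,:,::-1])
E
```

```text
tcp_pos: [0.5201, -0.2803, 0.1289]
contact_force: [-0.5, 0.3, 0.3]
t 16.25 tcp [ 0.5201 -0.2803  0.1289] psi -9.19 tilt -44.5 roll 0.29 F [-0.5  0.3  0.3] open 0.085 grip 0.0 q [0.28 1.05 0.1  1.04 0.06 1.82 1.77]
 turn [-0.009  0.005  0.006] shift [ 0.     0.004 -0.003] tcp [ 0.5201 -0.279   0.1279]
```

View pics/g3.png

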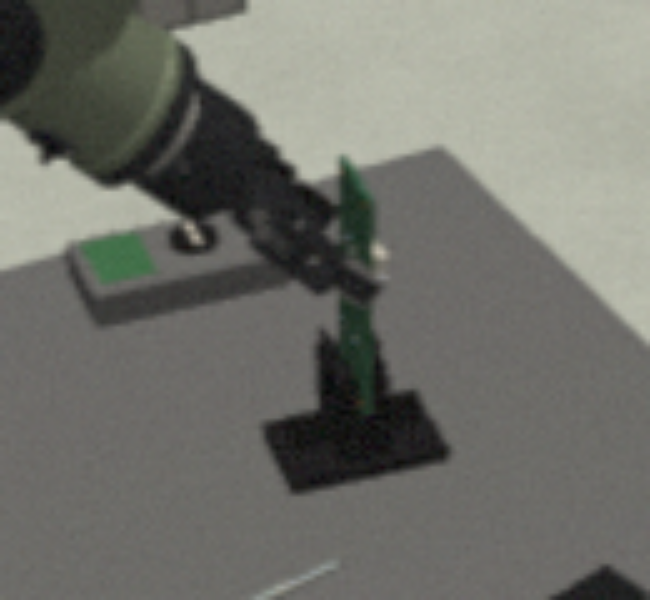

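Fingers straddle the upright board at crop (360,280), near mid-height. I'll go 5 mm deeper, close and lift.

```bash
python3 -m handwheel '[[[0,0,0,-0.012,0.004,-0.012,-1],[0,0,0,-0.012,0.004,-0.012,-1],[0,0,0,-0.012,0.004,-0.012,1],[0,0,0,-0.012,0.004,-0.012,1],[0,0,0,-0.012,0.004,-0.012,1],[0,0,0,-0.012,0.004,-0.012,1],[0,0,0,-0.012,0.004,-0.012,1],[0,0,0,-0.012,0.004,-0.012,1],[0,0,0,-0.012,0.004,-0.012,1]]]' 60; python3 - <<'E'
from t4 import *
where()
for n in('scene','top'):
    im=snap(n); hsv=cv2.cvtColor(im['image'],cv2.COLOR_RGB2HSV); P=pts(im)
    m=(hsv[...,0]>50)&(hsv[...,0]<85)&(hsv[...,1]>90)&(P[...,2]>.08)&(np.linalg.norm(P[...,:2]-[.547,-.285],axis=2)<.1)
    q=P[m]; print(n,m.sum(),q.mean(0),q.min(0),q.max(0))
    u,sv,vt=np.linalg.svd(q-q.mean(0)); print(vt.round(3),sv)
E
```

```text
time: 17.05
tcp_pos: [0.5163, -0.2792, 0.1248]
eef_rot: [0.073, 0.921, 0.033, -0.381]
contact_force: [1.3, -1.7, 5.9]
opening: 0.0544
grasp_force: 61.6
t 17.05 tcp [ 0.5163 -0.2792  0.1248] psi -9.18 tilt -44.59 roll 0.27 F [ 1.3 -1.7  5.9] open 0.0544 grip 61.55544695444405 q [0.28 1.05 0.1  1.06 0.06 1.81 1.77]
scene 52 [ 0.540992   -0.27563809  0.14943135] [ 0.53209621 -0.30649571  0.08010549] [ 0.54829388 -0.25331596  0.20841483]
[[ 0.077  0.142 -0.987]
 [ 0.151  0.977  0.153]
 [ 0.985 -0.161  0.054]] [0.31747852 0.09616119 0.00825134]<stdin>:6: RuntimeWarning: Mean of empty slice.
  ret = um.true_divide(
Traceback (most recent call last):
ValueError: zero-size array to reduction operation minimum which has no identity
```

```bash
cat > t7.py <<'E'
from t4 import *; import pickle
R=Ro.from_quat(s['eef_rot'])
if not __import__('os').path.exists('grip2.pkl'):
    Rb=Ro.from_euler('z',-9.18,degrees=True)*Ro.from_euler('y',-93.5,degrees=True)
    tc=R.inv().apply(np.array([.5398,-.2835,.1275])-s['tcp_pos']); print('tc',tc); tc[1]=0
    pickle.dump((tc,R.inv()*Rb),open('grip2.pkl','wb'))
tc,Rtb=pickle.load(open('grip2.pkl','rb'))
SEAT=np.array([.536,.2515,.0825]); PSI=8.5
def fr(x,z,y=0):
    p=np.radians(PSI); return SEAT+np.array([x*np.cos(p)-y*np.sin(p),x*np.sin(p)+y*np.cos(p),z])
def board(sig,xe=.080,ze=-.0025,back=0,up=0,y=0):
    a=np.radians(sig); d=np.array([-np.cos(a),np.sin(a)]); n=np.array([np.sin(a),np.cos(a)])
    c=np.array([xe,ze])+(.08+back)*d+.0025*n+[0,up]
    Rb=Ro.from_euler('z',PSI,degrees=True)*Ro.from_euler('y',-(180-sig),degrees=True); A=Rb*Rtb.inv()
    return A,fr(c[0],c[1],y)-A.apply(tc)
def show(W):
    R=Ro.from_quat(s['eef_rot']); x=s['tcp_pos']
    for a,y in W:
        y=np.array(y); print('turn',((a*R.inv()).as_rotvec(degrees=True)/30).round(3),'shift',((y-x)/.3).round(3),y.round(3)); R,x=a,y
if __name__=='__main__':
    q0=np.clip(s['q'],kin.LO,kin.HI); x0=s['tcp_pos']
    pre=board(22,back=.035,up=.08)
    for roll in (-38,-25,25,38):
      for yy in (0.2,0.0):
        W=[(R,x0+[0,0,.15]),(T(-9,-15,0),[.52,-.2,.29]),(T(-5,10,0),[.52,0,.29]),(T(0,15,roll),[.53,yy,.29]),(T(5,38,roll),[.53,yy,.29]),pre,board(22,back=.035),board(22),board(10),board(0)]
        print(roll,yy); q,e,em=run(W,q=q0,v=(roll==-38 and yy==.2)); print(q.round(2),e,em)
E
python3 t7.py
```

```text
tc [-0.0149889  -0.00050045 -0.01874072]
-38 0.2
   [0.15 0.89 0.34 1.05 0.02 1.93 1.91] 0.0113
   [ 0.03  0.51  0.32  1.47 -0.09  1.43  1.79] 0.0001
   [-0.29  0.18  0.21  1.92 -0.03  0.88  1.44] 0.0001
   [-0.92  0.48  0.16  1.67  0.63  1.28  0.63] 0.0001
   [-1.07  0.33  0.2   2.04  1.12  0.94  0.25] 0.0001
   [-0.54  0.32 -0.08  2.07  0.34  0.45  0.84] 0.0002
   [-0.63  0.46  0.03  2.12  0.42  0.26  0.74] 0.0001
   [-0.59  0.52  0.01  2.05  0.42  0.26  0.77] 0.0
   [-0.44  0.57 -0.23  2.18  1.94  0.33 -0.74] 0.0015
   [-0.34  0.69 -0.4   2.28  2.37  0.68 -1.14] 0.0001
[-0.34  0.69 -0.4   2.28  2.37  0.68 -1.14] 0.0001472438605026965 0.011312061474366494
-38 0.0
[-0.34  0.69 -0.4   2.28  2.37  0.68 -1.14] 0.0001472249673041327 0.011312061474366494
-25 0.2
[-0.34  0.69 -0.4   2.28  2.37  0.68 -1.14] 0.00014724686356988928 0.011312061474366494
-25 0.0
[-0.34  0.69 -0.4   2.28  2.37  0.68 -1.14] 0.00014722804387432231 0.011312061474366494
25 0.2
[-1.39  0.77  0.85  2.1  -1.26  0.16  2.09] 0.04981622125652591 0.04981622125652591
25 0.0
[-0.34  0.69 -0.4   2.28  2.37  0.68 -1.14] 0.00014715230324636785 0.011312061474366494
38 0.2
[-0.33  0.69 -0.4   2.28  2.36  0.69 -1.13] 0.00014741342355245845 0.011312061474366494
38 0.0
[-0.34  0.69 -0.4   2.28  2.37  0.68 -1.14] 0.0001471898289411178 0.011312061474366494
```

```bash
cat > t8.py <<'E'
from t7 import *
q0=np.clip(s['q'],kin.LO,kin.HI); x0=s['tcp_pos']
for sl in (12,16):
  for roll in(-38,):
    W=[(R,x0+[0,0,.11]),(T(-9,-15,0),[.52,-.2,.29]),(T(-5,10,0),[.52,-.05,.29]),(T(0,15,roll),[.53,.1,.29]),(T(5,42,roll),[.53,.2,.29]),board(-3,up=.16),board(sl,back=.035,up=.08),board(sl,back=.035),board(sl),board(sl/2),board(0)]
    print(sl,roll); q,e,em=run(W,q=q0,v=1)
show(W[:6])
E
python3 t8.py
```

```text
12 -38
   [0.22 0.94 0.22 1.03 0.07 1.93 1.84] 0.0019
   [ 0.12  0.5   0.19  1.47 -0.03  1.43  1.74] 0.0001
   [-0.08  0.18  0.1   1.91 -0.03  0.88  1.53] 0.0001
   [-0.69  0.38  0.04  1.83  0.75  1.18  0.64] 0.0001
   [-0.92  0.32  0.01  2.09  1.26  0.97  0.12] 0.0001
   [-0.67  0.29 -0.01  2.26  1.96  0.33 -0.8 ] 0.0006
   [-0.48  0.33 -0.2   2.22  1.18  0.28 -0.01] 0.001
   [-0.49  0.51 -0.19  2.24  1.85  0.29 -0.68] 0.0007
   [-0.48  0.55 -0.16  2.17  1.82  0.27 -0.62] 0.0001
   [-0.38  0.61 -0.32  2.23  2.18  0.47 -0.97] 0.0002
   [-0.35  0.69 -0.39  2.28  2.37  0.68 -1.14] 0.0001
16 -38
   [0.22 0.94 0.22 1.03 0.07 1.93 1.84] 0.0019
   [ 0.12  0.5   0.19  1.47 -0.03  1.43  1.74] 0.0001
   [-0.08  0.18  0.1   1.91 -0.03  0.88  1.53] 0.0001
   [-0.69  0.38  0.04  1.83  0.75  1.18  0.64] 0.0001
   [-0.92  0.32  0.01  2.09  1.26  0.97  0.12] 0.0001
   [-0.67  0.29 -0.01  2.26  1.96  0.33 -0.8 ] 0.0006
   [-0.32  0.34 -0.37  2.16  0.89  0.37  0.3 ] 0.0005
   [-0.57  0.48 -0.07  2.2   1.31  0.2  -0.14] 0.0009
   [-0.53  0.53 -0.09  2.13  1.28  0.2  -0.09] 0.0001
   [-0.4   0.59 -0.28  2.21  2.09  0.4  -0.88] 0.0004
   [-0.34  0.69 -0.39  2.28  2.37  0.68 -1.14] 0.0001
turn [0. 0. 0.] shift [0.    0.    0.367] [ 0.516 -0.279  0.235]
turn [-0.167 -0.985  0.003] shift [0.012 0.264 0.184] [ 0.52 -0.2   0.29]
turn [-0.102 -0.827  0.131] shift [0.  0.5 0. ] [ 0.52 -0.05  0.29]
turn [-1.272 -0.105  0.216] shift [0.033 0.5   0.   ] [0.53 0.1  0.29]
turn [ 0.031 -0.71   0.719] shift [0.    0.333 0.   ] [0.53 0.2  0.29]
turn [1.267 0.071 0.149] shift [ 0.028  0.173 -0.252] [0.538 0.252 0.214]
```

```bash
python3 -m handwheel '[[[0,0,0,0,0,0.05,1],[0,0,0,0,0,0.14,1],[0,0,0,0,0,0.24,1],[0,0,0,0,0,0.33,1],[-0.03,-0.18,0,0,0,0.42,1],[-0.06,-0.38,0,0,0.03,0.5,1],[-0.1,-0.58,0,0.01,0.12,0.55,1],[-0.13,-0.78,0,0.012,0.2,0.55,1],[-0.167,-0.98,0,0.012,0.264,0.55,1],[-0.167,-0.98,0,0.012,0.264,0.55,1],[-0.167,-0.98,0,0.012,0.264,0.55,1]]]' >/dev/null; python3 -m handwheel '[[[-0.02,-0.15,0.02,0,0.07,0,1],[-0.04,-0.33,0.05,0,0.17,0,1],[-0.06,-0.5,0.08,0,0.27,0,1],[-0.08,-0.67,0.1,0,0.38,0,1],[-0.1,-0.82,0.13,0,0.5,0,1],[-0.1,-0.82,0.13,0,0.5,0,1],[-0.1,-0.82,0.13,0,0.5,0,1]]]' >/dev/null;  python3 - <<'E'
from t7 import *
where()
W=[(T(0,15,-38),[.53,.1,.29]),(T(5,42,-38),[.53,.2,.29]),board(-3,up=.16),board(12,back=.035,up=.08),board(12,back=.035),board(12),board(6),board(0)]
run(W,q=np.clip(s['q'],kin.LO,kin.HI),v=1); show(W[:2])
E
```

```text
t 18.65 tcp [ 0.5197 -0.0482  0.2897] psi -4.92 tilt 9.55 roll 0.09 F [ 0.8 -0.9 -0.9] open 0.0542 grip 63.42889332678169 q [-0.17  0.18  0.16  1.92 -0.02  0.88  1.48]
   [-0.75  0.38  0.1   1.83  0.73  1.17  0.65] 0.0001
   [-0.98  0.32  0.08  2.09  1.25  0.95  0.13] 0.0001
   [-0.72  0.29  0.05  2.26  1.97  0.32 -0.82] 0.0007
   [-0.51  0.33 -0.16  2.22  1.16  0.27  0.01] 0.0011
   [-0.52  0.5  -0.15  2.24  1.86  0.27 -0.7 ] 0.0008
   [-0.51  0.55 -0.12  2.17  1.83  0.25 -0.64] 0.0001
   [-0.4   0.61 -0.3   2.23  2.19  0.46 -0.98] 0.0002
   [-0.36  0.68 -0.37  2.28  2.38  0.67 -1.16] 0.0001
turn [-1.276 -0.12   0.218] shift [0.034 0.494 0.001] [0.53 0.1  0.29]
turn [ 0.031 -0.71   0.719] shift [0.    0.333 0.   ] [0.53 0.2  0.29]
```

```bash
python3 -m handwheel '[[[-0.15,-0.01,0.02,0,0.06,0,1],[-0.33,-0.03,0.05,0.01,0.15,0,1],[-0.5,-0.05,0.08,0.02,0.25,0,1],[-0.67,-0.06,0.11,0.03,0.35,0,1],[-0.83,-0.08,0.14,0.034,0.45,0,1],[-1,-0.1,0.17,0.034,0.494,0,1],[-1,-0.1,0.17,0.034,0.494,0,1],[-1,-0.1,0.17,0.034,0.494,0,1]]]' >/dev/null; python3 -m handwheel '[[[-0.12,-0.1,0.12,0,0.06,0,1],[-0.22,-0.25,0.27,0,0.13,0,1],[-0.24,-0.42,0.42,0,0.2,0,1],[-0.24,-0.57,0.58,0,0.28,0,1],[-0.24,-0.72,0.76,0,0.33,0,1],[-0.24,-0.72,0.76,0,0.33,0,1],[-0.24,-0.72,0.76,0,0.33,0,1]]]' >/dev/null;  python3 - <<'E'
from t7 import *
where()
W=[board(-3,up=.16),board(12,back=.035,up=.08),board(12,back=.035),board(12),board(6),board(0)]
run(W,q=np.clip(s['q'],kin.LO,kin.HI),v=1); show(W[:2])
E
```

```text
t 19.9 tcp [0.5304 0.1959 0.2893] psi 7.45 tilt 48.96 roll -38.31 F [ 0.9 -0.  -0.5] open 0.0545 grip 63.585820477455854 q [-1.03  0.32  0.04  2.13  1.15  1.03  0.15]
   [-0.72  0.29  0.05  2.26  1.96  0.32 -0.81] 0.0008
   [-0.51  0.33 -0.16  2.22  1.16  0.27  0.01] 0.0011
   [-0.52  0.5  -0.15  2.24  1.85  0.28 -0.7 ] 0.0008
   [-0.51  0.55 -0.13  2.17  1.83  0.25 -0.64] 0.0001
   [-0.4   0.61 -0.3   2.23  2.19  0.46 -0.98] 0.0002
   [-0.36  0.68 -0.37  2.28  2.38  0.67 -1.16] 0.0001
turn [1.286 0.024 0.097] shift [ 0.027  0.187 -0.249] [0.538 0.252 0.214]
turn [-0.074  0.495  0.   ] shift [-0.126 -0.019 -0.173] [0.501 0.246 0.163]
```

```bash
python3 -m handwheel '[[[0.15,0,0.01,0,0.02,0,1],[0.33,0,0.02,0,0.05,0,1],[0.5,0.01,0.04,0.01,0.08,0,1],[0.67,0.01,0.05,0.02,0.12,-0.03,1],[0.83,0.02,0.06,0.02,0.15,-0.06,1],[1,0.02,0.075,0.027,0.187,-0.1,1],[1,0.02,0.075,0.027,0.187,-0.1,1],[1,0.02,0.075,0.027,0.187,-0.1,1]]]' >/dev/null; python3 - <<'E'
from t7 import *
where()
W=[board(-3,up=.16),board(12,back=.035,up=.08)]
run(W,q=np.clip(s['q'],kin.LO,kin.HI),v=1); show(W[:2])
E
```

```text
t 20.57 tcp [0.54  0.251 0.26 ] psi 8.02 tilt 44.24 roll -8.62 F [-0.5 -0.2 -1.5] open 0.0547 grip 63.655206291005015 q [-0.92  0.23  0.06  2.23  1.37  0.56 -0.26]
   [-0.72  0.29  0.05  2.26  1.97  0.32 -0.82] 0.0006
   [-0.51  0.33 -0.16  2.22  1.16  0.27  0.01] 0.0011
turn [0.289 0.01  0.027] shift [-0.005  0.003 -0.152] [0.538 0.252 0.214]
turn [-0.074  0.495  0.   ] shift [-0.126 -0.019 -0.173] [0.501 0.246 0.163]
```

```bash
python3 -m handwheel '[[[0.15,0,0.015,0,0,-0.05,1],[0.289,0.01,0.027,-0.005,0.003,-0.1,1],[0.289,0.01,0.027,-0.005,0.003,-0.15,1],[0.289,0.01,0.027,-0.005,0.003,-0.152,1],[0.289,0.01,0.027,-0.005,0.003,-0.152,1],[0.289,0.01,0.027,-0.005,0.003,-0.152,1],[0.289,0.01,0.027,-0.005,0.003,-0.152,1]]]' >/dev/null; cat > t9.py <<'E'
from t7 import *
where()
Rn=Ro.from_quat(s['eef_rot']); c=s['tcp_pos']+Rn.apply(tc); B=(Rn*Rtb).as_matrix()
print('pred centre',c.round(4),'ends a',(c+.08*B[:,0]).round(4),'b',(c-.08*B[:,0]).round(4),'bz',B[:,2].round(3))
for n in('top','scene'):
    im=snap(n); hsv=cv2.cvtColor(im['image'],cv2.COLOR_RGB2HSV); P=pts(im)
    m=(hsv[...,0]>45)&(hsv[...,0]<90)&(hsv[...,1]>90)&(np.linalg.norm(P-c,axis=2)<.1)
    q=P[m]; 
    if len(q)<15: print(n,len(q)); continue
    q=q[np.abs((q-c)@B[:,2]+.0025)<.012]
    nz=np.linalg.svd(q-q.mean(0))[2][2]; l=(q-c)@B
    co=np.linalg.lstsq(np.c_[l[:,:2],np.ones(len(l))],l[:,2],rcond=None)[0]
    print(n,len(q),'normal',nz.round(3),'in pred board frame min',l.min(0).round(4),'max',l.max(0).round(4),'plane',co.round(4),'med z',np.median(l[:,2]).round(4))
    r=cv2.minAreaRect(q[:,:2].astype(np.float32)); print(r)
E
python3 t9.py; python3 - <<'E'
from h import *
t=dict(np.load('/tmp/top.npz')); s=dict(np.load('/tmp/scene.npz'))
a=cv2.resize(t['image'][160:260,220:300],None,fx=5,fy=5,interpolation=cv2.INTER_CUBIC)
b=cv2.resize(s['image'][190:315,310:430],None,fx=3.3,fy=3.3,interpolation=cv2.INTER_CUBIC)
c=np.zeros((500,800,3),np.uint8); c[:500,:400]=a; c[:b.shape[0],400:400+b.shape[1]]=b; cv2.imwrite('pics/f.png',c[:,:,::-1])
E
```

```text
t 21.15 tcp [0.5378 0.2547 0.2149] psi 9.03 tilt 44.33 roll 0.11 F [-0.8  0.3 -1.6] open 0.0544 grip 63.68489722721279 q [-0.82  0.29  0.03  2.33  1.9   0.45 -0.85]
pred centre [0.5353 0.2543 0.2387] ends a [0.4564 0.2421 0.2343] b [0.6143 0.2664 0.2431] bz [ 0.054  0.01  -0.998]
top 680 normal [-0.042  0.012  0.999] in pred board frame min [-0.0781 -0.029  -0.013 ] max [0.0553 0.0282 0.005 ] plane [-0.0157  0.0192 -0.0039] med z -0.0037
((0.54613196849823, 0.25532692670822144), (0.13353416323661804, 0.054289452731609344), 7.177433967590332)
scene 804 normal [-0.046 -0.009  0.999] in pred board frame min [-0.0804 -0.0293 -0.0083] max [0.0787 0.0298 0.003 ] plane [-0.0089  0.0004 -0.0031] med z -0.003
((0.5360821485519409, 0.2556232511997223), (0.15843293070793152, 0.057746224105358124), 6.759578227996826)
```

View pics/f.png

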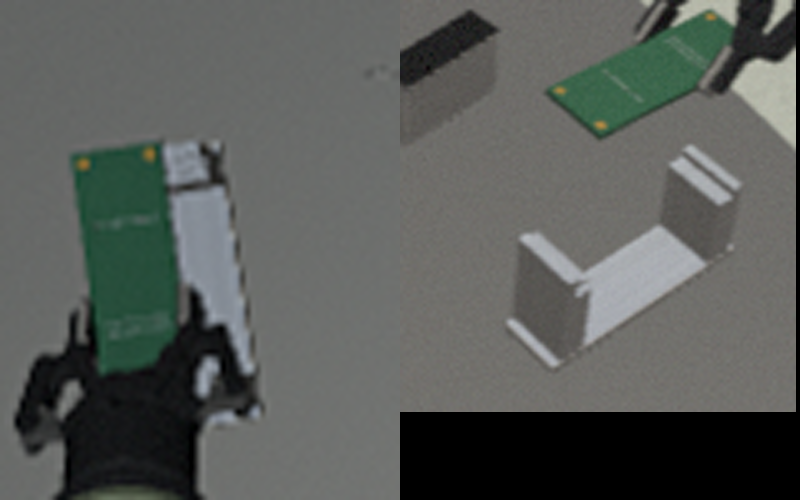

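The board hangs level above the frame, solder side up, with no bystander nearby (left crop: board edges x 75–175, frame lip at (190,165)). I'll check relative yaw by fitting the side edges.

```bash
cat > edge.py <<'E'
from h import *
def ray(c,u,v,z):
    K=c['camera_matrix'];T=c['extrinsics']; d=np.stack([(u-K[0,2])/K[0,0],(v-K[1,2])/K[1,1],np.ones_like(u)],-1)@T[:3,:3].T
    return T[:3,3]+d*((z-T[2,3])/d[:,2])[:,None]
def sides(im,score,rows,ulo,uhi,z,n):
    "sub-pixel left/right crossings of score=0.5 along each row"
    out=[]
    for side in(0,1):
        U,V=[],[]
        for r in rows:
            f=score[r,ulo:uhi]; k=np.where(f>.5)[0]
            if len(k)<6: continue
            i=k[0] if side==0 else k[-1]; j=i-1 if side==0 else i+1
            if not 0<=j<len(f): continue
            U.append(ulo+i+(j-i)*(f[i]-.5)/(f[i]-f[j]+1e-9)); V.append(r)
        P=ray(im,np.array(U),np.array(V,float),z); k=np.ones(len(P),bool)
        for _ in range(4):
            a=np.polyfit(P[k,0],P[k,1],1); r=P[:,1]-np.polyval(a,P[:,0]); k=np.abs(r)<max(.0012,1.5*np.std(r[k]))
        out.append(a); print(n,side,k.sum(),'yaw',np.degrees(np.arctan(a[0])).round(2),'y at x=.536',np.polyval(a,.536).round(4),'rms',np.std(r[k]).round(4))
    a=np.mean(out,0); print(n,'mean yaw',np.degrees(np.arctan(a[0])).round(2),'yc',np.polyval(a,.536).round(4),'width',(abs(out[0][1]-out[1][1]+.536*(out[0][0]-out[1][0]))*np.cos(np.arctan(a[0]))).round(4)); return a
E
python3 - <<'E'
from edge import *
t0=cv2.imread('pics/top0.png')[:,:,::-1].astype(float); t=dict(np.load('/tmp/top.npz'))
g=t0.mean(2); bg=np.median(g[180:250,280:300]); fg=np.median(g[205:230,255:262]); print(bg,fg)
sides(t,(g-bg)/(fg-bg),range(201,232),240,280,.010,'frame base')
sides(t,(g-bg)/(fg-bg),range(189,196),235,280,.096,'lip')
i=t['image'].astype(float); G=i[...,1]-i[...,0]; fg=np.median(G[200:220,240:250]); print(fg)
sides(t,G/fg,range(193,220),225,265,.2425,'board')
E
```

```text
106.0 137.0
frame base 0 23 yaw 8.44 y at x=.536 0.2803 rms 0.0007
frame base 1 23 yaw 8.08 y at x=.536 0.2266 rms 0.0005
frame base mean yaw 8.26 yc 0.2534 width 0.0532
lip 0 4 yaw 9.73 y at x=.536 0.2793 rms 0.0006
lip 1 6 yaw 18.49 y at x=.536 0.2113 rms 0.0007
lip mean yaw 14.19 yc 0.2453 width 0.0659
39.0
board 0 27 yaw 7.75 y at x=.536 0.2821 rms 0.0003
board 1 24 yaw 7.18 y at x=.536 0.2263 rms 0.0004
board mean yaw 7.46 yc 0.2542 width 0.0554
```

```bash
sed -i "s/SEAT=np.array(.*; PSI=8.5/SEAT=np.array([.536,.2525,.0825]); PSI=8.3; BY=9.2/; s/Rb=Ro.from_euler('z',PSI,degrees=True)\*Ro.from_euler('y',-(180/Rb=Ro.from_euler('z',BY,degrees=True)*Ro.from_euler('y',-(180/" t7.py; python3 - <<'E'
from t7 import *
W=[board(13,back=.035,up=.05),board(13,back=.035,up=.004),board(13,up=.001)]
run(W,q=np.clip(s['q'],kin.LO,kin.HI),v=1); show(W)
E
```

```text
[-0.56  0.39 -0.1   2.22  1.3   0.23 -0.13] 0.0015
   [-0.58  0.49 -0.07  2.23  1.73  0.22 -0.57] 0.0007
   [-0.56  0.54 -0.06  2.16  1.72  0.2  -0.53] 0.0001
turn [-0.09   0.53   0.014] shift [-0.122 -0.026 -0.267] [0.501 0.247 0.135]
turn [0. 0. 0.] shift [ 0.     0.    -0.153] [0.501 0.247 0.089]
turn [0. 0. 0.] shift [ 0.112  0.016 -0.036] [0.534 0.252 0.078]
```

```bash
python3 -m handwheel '[[[-0.02,0.12,0,-0.03,-0.005,-0.03,1],[-0.04,0.26,0,-0.06,-0.01,-0.07,1],[-0.07,0.4,0.01,-0.09,-0.02,-0.12,1],[-0.09,0.53,0.014,-0.122,-0.026,-0.18,1],[-0.09,0.53,0.014,-0.122,-0.026,-0.24,1],[-0.09,0.53,0.014,-0.122,-0.026,-0.267,1],[-0.09,0.53,0.014,-0.122,-0.026,-0.267,1],[-0.09,0.53,0.014,-0.122,-0.026,-0.267,1],[-0.09,0.53,0.014,-0.122,-0.026,-0.267,1],[-0.09,0.53,0.014,-0.122,-0.026,-0.267,1]]]' >/dev/null; python3 t9.py; python3 - <<'E'
from t7 import *
W=[board(13,back=.035,up=.004),board(13,up=.001)]
run(W,q=np.clip(s['q'],kin.LO,kin.HI),v=1); show(W)
E
```

```text
t 22.08 tcp [0.5003 0.2472 0.1345] psi 9.48 tilt 28.17 roll 0.11 F [ 0.2 -0.1 -1.3] open 0.054 grip 63.70351983234286 q [-0.83  0.39  0.12  2.27  1.32  0.21 -0.25]
pred centre [0.5045 0.2479 0.1581] ends a [0.4276 0.2354 0.1761] b [0.5814 0.2604 0.1401] bz [-0.222 -0.035 -0.974]
top 499 normal [0.235 0.058 0.97 ] in pred board frame min [-0.0765 -0.0283 -0.0143] max [0.0402 0.028  0.004 ] plane [-0.0164  0.0196 -0.0041] med z -0.0038
((0.5220022797584534, 0.2501711845397949), (0.11382696777582169, 0.05429219827055931), 7.441490650177002)
scene 889 normal [0.231 0.038 0.972] in pred board frame min [-0.0804 -0.0293 -0.0099] max [0.0792 0.0388 0.003 ] plane [-0.0094  0.001  -0.0028] med z -0.0026
((0.5057271718978882, 0.2523808777332306), (0.15583644807338715, 0.06658947467803955), 6.4959845542907715)
   [-0.68  0.48  0.05  2.23  1.75  0.16 -0.61] 0.0008
   [-0.62  0.54  0.02  2.16  1.74  0.16 -0.56] 0.0002
turn [-0.001 -0.001  0.   ] shift [ 0.001  0.001 -0.152] [0.501 0.247 0.089]
turn [0. 0. 0.] shift [ 0.112  0.016 -0.036] [0.534 0.252 0.078]
```

```bash
python3 - <<'E'
from t7 import *
W=[board(11,back=.035,up=.005),board(11,up=.002)]
run(W,q=np.clip(s['q'],kin.LO,kin.HI),v=1); show(W)
E
```

```text
[-0.62  0.49 -0.03  2.25  1.99  0.23 -0.84] 0.0006
   [-0.61  0.55 -0.01  2.18  2.    0.21 -0.82] 0.0
turn [ 0.009 -0.067 -0.   ] shift [ 0.001  0.001 -0.162] [0.501 0.247 0.086]
turn [0. 0. 0.] shift [ 0.113  0.017 -0.032] [0.535 0.252 0.076]
```

```bash
python3 -m handwheel '[[[0.009,-0.067,0,0,0,-0.03,1],[0.009,-0.067,0,0,0,-0.07,1],[0.009,-0.067,0,0,0,-0.11,1],[0.009,-0.067,0,0,0,-0.14,1],[0.009,-0.067,0,0,0,-0.16,1],[0.009,-0.067,0,0,0,-0.16,1],[0.009,-0.067,0,0,0,-0.16,1]]]' >/dev/null; python3 - <<'E'
from t7 import *
where()
W=[board(11,back=.035,up=.005),board(11,up=.002)]
show(W[:1]);show(W[1:])
E
```

```text
t 22.77 tcp [0.5002 0.2465 0.0857] psi 9.41 tilt 30.11 roll 0.01 F [ 0.5  0.9 -1.8] open 0.0542 grip 63.68124081753194 q [-0.7   0.5  -0.05  2.32  1.98  0.33 -0.93]
turn [ 0.002 -0.002  0.002] shift [ 0.001  0.003 -0.   ] [0.501 0.247 0.086]
turn [ 0.002 -0.002  0.002] shift [ 0.114  0.019 -0.032] [0.535 0.252 0.076]
```

```bash
python3 -m handwheel '[[[0,0,0,0.02,0.003,-0.005,1],[0,0,0,0.045,0.007,-0.012,1],[0,0,0,0.065,0.011,-0.018,1],[0,0,0,0.08,0.013,-0.022,1],[0,0,0,0.095,0.016,-0.026,1],[0,0,0,0.105,0.018,-0.028,1],[0,0,0,0.105,0.018,-0.028,1]]]' >/dev/null; python3 t9.py; python3 - <<'E'
from t7 import *
show([board(11,up=.001)]);show([board(5,up=.001)]);show([board(0,up=0)])
P=pts(dict(np.load('/tmp/scene.npz'))); Z=P[...,2]
im=dict(np.load('/tmp/scene.npz')); cv2.imwrite('pics/h.png',cv2.resize(im['image'][200:310,320:430],None,fx=5,fy=5,interpolation=cv2.INTER_CUBIC)[:,:,::-1])
E
```

```text
t 23.35 tcp [0.5321 0.2523 0.0769] psi 9.44 tilt 30.12 roll 0.02 F [-0.3 -0.1 -1.2] open 0.0543 grip 63.71514187194407 q [-0.68  0.54 -0.02  2.25  1.99  0.3  -0.9 ]
pred centre [0.5354 0.2528 0.1007] ends a [0.4579 0.2403 0.116 ] b [0.613  0.2653 0.0853] bz [-0.189 -0.031 -0.981]
top 455 normal [-0.197 -0.054 -0.979] in pred board frame min [-0.074  -0.0314 -0.0141] max [0.0424 0.028  0.0052] plane [-0.0116  0.0205 -0.0039] med z -0.0037
((0.55301833152771, 0.2555720806121826), (0.11669547110795975, 0.0544297955930233), 5.0279388427734375)
scene 797 normal [-0.202 -0.026 -0.979] in pred board frame min [-0.0688 -0.0295 -0.0099] max [0.0792 0.0287 0.0046] plane [-0.012  -0.0075 -0.0027] med z -0.0025
((0.5312487483024597, 0.2522391080856323), (0.14548085629940033, 0.05718164145946503), 8.193843841552734)
turn [ 0.002 -0.003  0.001] shift [ 0.011  0.    -0.007] [0.535 0.252 0.075]
turn [ 0.034 -0.2    0.001] shift [ 0.014  0.001 -0.035] [0.536 0.252 0.066]
turn [ 0.061 -0.365  0.001] shift [ 0.019  0.002 -0.061] [0.537 0.253 0.059]
```

```bash
python3 -m handwheel '[[[0.001,-0.002,0,0.006,0,-0.004,1],[0.002,-0.003,0,0.011,0,-0.007,1],[0.007,-0.04,0,0.011,0,-0.012,1],[0.013,-0.08,0,0.012,0,-0.018,1],[0.02,-0.12,0,0.013,0.001,-0.024,1],[0.027,-0.16,0,0.014,0.001,-0.029,1],[0.034,-0.2,0,0.014,0.001,-0.035,1],[0.034,-0.2,0,0.014,0.001,-0.035,1]]]' >/dev/null; python3 - <<'E'
from t7 import *
where()
show([board(5,up=.001)]);show([board(2,up=.0005)]);show([board(0,up=0)])
E
```

```text
t 24.12 tcp [0.535  0.2522 0.0657] psi 9.47 tilt 36.13 roll 0.04 F [-0.2  0.5 -1.2] open 0.0543 grip 63.72276211157441 q [-0.57  0.6  -0.2   2.31  2.22  0.54 -1.13]
turn [-0.    -0.001  0.   ] shift [0.002 0.001 0.003] [0.536 0.252 0.066]
turn [ 0.016 -0.099  0.   ] shift [ 0.005  0.001 -0.013] [0.536 0.253 0.062]
turn [ 0.027 -0.165  0.   ] shift [ 0.007  0.002 -0.024] [0.537 0.253 0.059]
```

```bash
python3 -m handwheel '[[[0.005,-0.03,0,0.002,0,-0.004,1],[0.01,-0.06,0,0.004,0.001,-0.008,1],[0.016,-0.1,0,0.005,0.001,-0.013,1],[0.02,-0.125,0,0.006,0.001,-0.017,1],[0.02,-0.125,0,0.006,0.001,-0.017,1]]]' >/dev/null; python3 t9.py; python3 - <<'E'
from t7 import *
show([board(0,up=0)])
from edge import sides
t=dict(np.load('/tmp/top.npz')); i=t['image'].astype(float); G=i[...,1]-i[...,0]; fg=np.median(G[200:215,252:262]); print(fg)
sides(t,G/fg,range(194,222),235,285,.0855,'board')
E
```

```text
t 24.53 tcp [0.5372 0.2526 0.0609] psi 9.46 tilt 39.89 roll -0.01 F [-0.7  0.1 -2. ] open 0.0542 grip 63.74149211682379 q [-0.56  0.65 -0.25  2.35  2.3   0.68 -1.23]
pred centre [0.5365 0.2525 0.0848] ends a [0.4576 0.2397 0.0866] b [0.6155 0.2653 0.0831] bz [-0.021 -0.004 -1.   ]
top 512 normal [0.027 0.024 0.999] in pred board frame min [-0.0731 -0.0307 -0.0138] max [0.0518 0.0278 0.0053] plane [-0.0084  0.0183 -0.0037] med z -0.0036
((0.5471800565719604, 0.2543332576751709), (0.12789170444011688, 0.0548410564661026), 6.137135028839111)
scene 709 normal [-0.029 -0.004 -1.   ] in pred board frame min [-0.0672 -0.0282 -0.0086] max [0.0787 0.0276 0.0023] plane [-0.007  -0.0014 -0.0033] med z -0.0032
((0.530744194984436, 0.2518860995769501), (0.14559924602508545, 0.055644579231739044), 8.553905487060547)
turn [ 0.007 -0.041  0.001] shift [-0.001 -0.    -0.009] [0.537 0.253 0.059]
39.0
board 0 25 yaw 7.25 y at x=.536 0.2808 rms 0.0003
board 1 23 yaw 6.75 y at x=.536 0.2252 rms 0.0005
board mean yaw 7.0 yc 0.253 width 0.0552
```

```bash
python3 - <<'E'
from edge import *
s=dict(np.load('/tmp/scene.npz')); s0=cv2.imread('pics/scene0.png')[:,:,::-1].astype(float)
def low(F,cols,vlo,vhi,z,n,top=False):
    U,V=[],[]
    for u in cols:
        f=F[vlo:vhi,u]; k=np.where(f>.5)[0]
        if len(k)<2: continue
        i=k[0] if top else k[-1]; j=i-1 if top else i+1
        if not 0<=j<len(f): continue
        U.append(u);V.append(vlo+i+(j-i)*(f[i]-.5)/(f[i]-f[j]))
    P=ray(s,np.array(U,float),np.array(V),z);k=np.ones(len(P),bool)
    for _ in range(5):
        a=np.polyfit(P[k,0],P[k,1],1);r=P[:,1]-np.polyval(a,P[:,0]);k=np.abs(r)<max(.001,1.5*np.std(r[k]))
    print(n,k.sum(),len(k),'yaw',np.degrees(np.arctan(a[0])).round(2),'y@.536',np.polyval(a,.536).round(4),'rms',np.std(r[k]).round(4),'xr',P[k,0].min().round(3),P[k,0].max().round(3))
g=s0.mean(2); bg=np.median(g[290:310,400:430]); fg=np.median(g[278:284,380:386]); print(bg,fg)
low((g-bg)/(fg-bg),range(366,404),262,312,.010,'frame base +y')
i=s['image'].astype(float); G=i[...,1]-i[...,0]; fg=np.percentile(G[235:275,350:400],95); print(fg)
low(G/fg,range(358,402),225,290,.0835,'board +y')
low(G/fg,range(352,385),225,290,.0855,'board -y',True)
E
```

```text
108.66666666666667 167.66666666666666
frame base +y 36 36 yaw 8.03 y@.536 0.282 rms 0.0002 xr 0.472 0.596
44.0
board +y 25 43 yaw 12.68 y@.536 0.276 rms 0.0017 xr 0.51 0.598
board -y 30 31 yaw 8.52 y@.536 0.2227 rms 0.0004 xr 0.497 0.601
```

```bash
python3 -m handwheel '[[[0.004,-0.02,0,0,0,-0.005,1],[0.007,-0.041,0,-0.001,0.001,-0.009,1],[0.007,-0.041,0,-0.001,0.001,-0.009,1]]]' | grep -E 'tcp|contact'; python3 -m handwheel '[[[0,0,0,0,0,-0.003,1],[0,0,0,0,0,-0.003,1]]]' | grep -E 'tcp|contact';  python3 - <<'E'
from t7 import *
where(); c=s['tcp_pos']+R.apply(tc); B=(R*Rtb).as_matrix(); print(c.round(4),B[:,0].round(4))
E
```

```text
tcp_pos: [0.5371, 0.2531, 0.0586]
contact_force: [0.1, 0.4, -1.4]
tcp_pos: [0.5374, 0.2532, 0.058]
contact_force: [-0.4, -0.9, -1.5]
t 25.05 tcp [0.5374 0.2532 0.058 ] psi 9.45 tilt 41.18 roll 0.03 F [-0.4 -0.9 -1.5] open 0.0543 grip 63.77932137809694 q [-0.56  0.67 -0.26  2.36  2.32  0.73 -1.26]
[0.5362 0.253  0.0819] [-9.872e-01 -1.595e-01 -8.000e-04]
```

```bash
for i in 1 2 3; do python3 -m handwheel '[[[0,0,0,0,0,-0.003,1],[0,0,0,0,0,-0.003,1]]]' | grep -E 'tcp|contact'; done
```

```text
tcp_pos: [0.5375, 0.2532, 0.0573]
contact_force: [-1.8, -1.3, 3.4]
tcp_pos: [0.5376, 0.2532, 0.0571]
contact_force: [-10.0, -4.8, 20.0]
tcp_pos: [0.5376, 0.2532, 0.057]
contact_force: [-18.7, -7.1, 38.1]
```

```bash
python3 -m handwheel '[[[0,0,0,0,0,0.005,1],[0,0,0,0,0,0.005,1]]]' | grep -E 'tcp|contact'; python3 - <<'E'
from h import *
print(get_state()['wrist_torque'])
E
python3 -m handwheel '[[[0.003,-0.02,0,0,0,-0.001,1],[0.003,-0.02,0,0,0,-0.001,1],[0.003,-0.02,0,0,0,-0.001,1]]]' | grep -E 'tcp|contact'; python3 - <<'E'
from h import *
print(get_state()['wrist_torque'])
E
python3 t9.py
```

```text
tcp_pos: [0.5374, 0.2532, 0.0573]
contact_force: [-3.2, -1.9, 6.8]
[ 0.04038216  0.22695787 -0.10026808]
tcp_pos: [0.5379, 0.2533, 0.0574]
contact_force: [-7.6, -3.2, 21.0]
[ 0.28220283 -0.70912698 -0.22048854]
t 25.97 tcp [0.5379 0.2533 0.0574] psi 9.44 tilt 41.96 roll 0.03 F [-7.6 -3.2 21. ] open 0.0543 grip 66.1761431582272 q [-0.56  0.68 -0.27  2.37  2.33  0.76 -1.27]
pred centre [0.5364 0.253  0.0813] ends a [0.4574 0.2403 0.0802] b [0.6153 0.2658 0.0825] bz [ 0.014  0.003 -1.   ]
top 511 normal [-0.002 -0.003 -1.   ] in pred board frame min [-0.0741 -0.0302 -0.0137] max [0.0523 0.0272 0.007 ] plane [-0.0167  0.0026 -0.0042] med z -0.0042
((0.5472764372825623, 0.2541298270225525), (0.12870392203330994, 0.05323507636785507), 6.537696838378906)
scene 679 normal [ 0.002  0.009 -1.   ] in pred board frame min [-0.0653 -0.0286 -0.0113] max [0.0776 0.0417 0.0036] plane [-0.0107 -0.0083 -0.0032] med z -0.0032
((0.5292742848396301, 0.2585447430610657), (0.14203906059265137, 0.06891494244337082), 7.426595211029053)
```

```bash
python3 -m handwheel '[[[0,0.008,0,0,0,0.002,1],[0,0.008,0,0,0,0.002,1]]]' 20 | grep -E 'tcp|contact|grasp'; python3 -m handwheel '[[[0,0,0,0,0,0,-0.35],[0,0,0,0,0,0,-0.4],[0,0,0,0,0,0,-0.45],[0,0,0,0,0,0,-0.5],[0,0,0,0,0,0,-0.6],[0,0,0,0,0,0,-0.8],[0,0,0,0,0,0,-1],[0,0,0,0,0,0,-1],[0,0,0,0,0,0,-1]]]' | grep -E 'tcp|contact|open'; python3 t9.py; python3 - <<'E'
from t7 import *
z=R.as_matrix()[:,2]; print('retreat .12 ->',(-.12*z/.3).round(3))
E
```

```text
tcp_pos: [0.5377, 0.2532, 0.0574]
contact_force: [-0.9, -1.1, 6.1]
grasp_force: 64.5
tcp_pos: [0.5372, 0.2531, 0.0569]
contact_force: [0.1, 0.5, -0.5]
opening: 0.0856
t 26.98 tcp [0.5372 0.2531 0.0569] psi 9.46 tilt 41.56 roll 0.05 F [ 0.1  0.5 -0.5] open 0.0856 grip 0.0 q [-0.56  0.67 -0.27  2.36  2.33  0.75 -1.27]
pred centre [0.5358 0.2529 0.0809] ends a [0.4568 0.2401 0.0803] b [0.6148 0.2656 0.0815] bz [ 0.007  0.002 -1.   ]
top 520 normal [ 0.002 -0.004 -1.   ] in pred board frame min [-0.0747 -0.03   -0.0141] max [0.0545 0.0276 0.0052] plane [-0.0064  0.0048 -0.0043] med z -0.0043
((0.5458967685699463, 0.25369611382484436), (0.13101956248283386, 0.05417623370885849), 7.329030990600586)
scene 763 normal [ 0.     0.015 -1.   ] in pred board frame min [-0.0645 -0.0428 -0.0135] max [0.0791 0.03   0.0017] plane [-0.0051 -0.0135 -0.0036] med z -0.0037
((0.5293242931365967, 0.24480348825454712), (0.14332696795463562, 0.07280104607343674), 8.259663581848145)
retreat .12 -> [-0.264 -0.044  0.297]
```

Released and lying flat. Retreating up along the tool axis, then measuring the seating.

```bash
python3 -m handwheel '[[[0,0,0,-0.02,-0.003,0.023,-1],[0,0,0,-0.06,-0.01,0.07,-1],[0,0,0,-0.12,-0.02,0.135,-1],[0,0,0,-0.18,-0.03,0.21,-1],[0,0,0,-0.24,-0.04,0.3,-1],[0,0,0,-0.26,-0.044,0.4,-1],[0,0,0,-0.26,-0.044,0.52,-1],[0,0,0,-0.26,-0.044,0.64,-1],[0,0,0,-0.26,-0.044,0.76,-1],[0,0,0,-0.26,-0.044,0.76,-1]]]' |grep -E 'tcp|contact'; python3 - <<'E'
from edge import *
where()
t=snap('top'); s=snap('scene')
i=t['image'].astype(float); G=i[...,1]-i[...,0]; fg=np.percentile(G[190:240,240:275],80); print(fg)
rows=np.where((G[185:250,240:275]/fg>.5).sum(1)>8)[0]+185; print('rows',rows.min(),rows.max())
sides(t,G/fg,range(rows.min()+2,rows.max()-2),235,290,.085,'board')
P=pts(t); Z=P[...,2]; near=np.linalg.norm(P[...,:2]-[.536,.252],axis=2)<.115
m=(G/fg>.5)&near; q=P[m]; r=cv2.minAreaRect(q[:,:2].astype(np.float32)); print('board rect',m.sum(),r,'z',np.median(q[:,2]).round(4)); 
A=np.linalg.lstsq(np.c_[q[:,:2]-q[:,:2].mean(0),np.ones(len(q))],q[:,2],rcond=None)[0]; print('plane',A.round(4))
a=np.radians(8.3); u=np.array([np.cos(a),np.sin(a)]); v=np.array([-u[1],u[0]])
f=(~m)&near&(Z>.06)&(Z<.12); q=P[f][:,:2]; pr=(q-[.536,.252])@np.stack([u,v],1); print('frame x',pr[:,0].min(),pr[:,0].max(),'far y',pr[pr[:,0]>.06][:,1].min(),pr[pr[:,0]>.06][:,1].max(),'near y',pr[pr[:,0]<-.06][:,1].min(),pr[pr[:,0]<-.06][:,1].max())
qb=(P[m][:,:2]-[.536,.252])@np.stack([u,v],1); print('board x',qb[:,0].min(),qb[:,0].max(),'y',np.percentile(qb[:,1],[1,99]))
for nm in('far','near'):
    k=(qb[:,0]>.03)&(qb[:,0]<.06) if nm=='far' else (qb[:,0]<-.03)
    print(nm,np.percentile(qb[k,1],[2,98]))
c=np.zeros((500,800,3),np.uint8);c[:500,:400]=cv2.resize(t['image'][160:260,220:300],None,fx=5,fy=5,interpolation=cv2.INTER_CUBIC); cv2.imwrite('pics/fin.png',c[:,:,::-1])
E
```

```text
tcp_pos: [0.467, 0.2441, 0.2113]
contact_force: [1.1, -0.5, -0.0]
t 27.92 tcp [0.467  0.2441 0.2113] psi 9.44 tilt 41.29 roll 0.04 F [ 1.1 -0.5 -0. ] open 0.0852 grip 0.0 q [ 0.09  0.38 -1.16  2.39  1.65  0.83 -0.6 ]
38.0
rows 196 238
board 0 38 yaw 7.39 y at x=.536 0.2808 rms 0.0003
board 1 38 yaw 7.35 y at x=.536 0.2248 rms 0.0005
board mean yaw 7.37 yc 0.2528 width 0.0556
board rect 693 ((0.5324711203575134, 0.260719358921051), (0.15573269128799438, 0.07332431524991989), 7.474349021911621) z 0.0854
plane [ 0.0106 -0.1846  0.0843]
frame x -0.09077123492053901 0.09291277845706801 far y -0.0292144161573058 0.028386931213513572 near y -0.0289571398445257 0.028137981443248465
board x -0.08058794323210752 0.07510737020149422 y [-0.02681016  0.04281227]
far [-0.02613087  0.02691802]
near [-0.02468825  0.02820376]
```

```bash
python3 - <<'E'
from h import *
t=dict(np.load('/tmp/top.npz')); P=pts(t); i=t['image'].astype(float); G=i[...,1]-i[...,0]
m=(G>19)&(np.linalg.norm(P[...,:2]-[.536,.252],axis=2)<.085)&(abs(P[...,2]-.085)<.012); q=P[m]
print(len(q),np.linalg.lstsq(np.c_[q[:,:2]-[.536,.252],np.ones(len(q))],q[:,2],rcond=None)[0].round(4))
print(workorder.finish_job())
E
```

```text
684 [-0.0058 -0.0055  0.0854]
the job is handed in; nothing more can be done
None
```

The board is in the soldering frame, components down, with its far end under the lip; I let go of it, backed the arm clear and handed the job in at about 28 s. My last camera check shows it flat, roughly 1 mm off-centre across the frame and about 0.9° off square. I left that small error rather than risk moving the board again, and no verdict came back.

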